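Ink the hand stamps for the aquarium craft table

TASK

Open the ink pad case, then take the stamps that hang on the hook stand and ink each one by pressing it squarely onto the middle of the ink pad until the pad is fully down and holding it there for a full second: the round stamp first, then the square, then the oblong (one may be missing). Stand every stamp upright, face down, flat on the floor of the blue-lined shoebox lid, and finally shut the ink case's lid completely. Leave the glue stick and the paint jar where they are.

Things in the scene. Friction and masses are not known exactly. Their poses are not given: they have to be found in the camera images.
- rack: low plywood hook stand, fixed: base board 12 mm thick, 130 x 300 mm, hooks fixed to a cross rail with front face at x = +60 mm, top at z = 104 mm. Origin under the base board; front is -x. Stamp faces hang at z = 25 mm, at about x = -20 mm.
- hook1 (a point): middle one of the stand's three hooks (the others 100 mm to its left and right along the stand's y): top of the 8 mm steel arm, 95 mm above the table, where a stamp's bar rests. The arm points along the stand's -x and ends 22 mm farther out in a tip turned up 16 mm. Lift a stamp 18 to 28 mm, then draw it out along -x by 50 mm or more.
- round_stamp: hand stamp with round wooden head, 74 mm across, 30 mm high, 0.2 kg. Bridge handle on it: two uprights (20 mm along x, 8 mm thick, 46 mm over their outsides along y), z = 30 to 80 mm, joined by a 10 mm bar along y at z = 75 mm; window under the bar 30 wide, 40 mm high. Origin: centre of the printing face (underside), z up. Hangs by its bar, its y along the stand's y. May be absent.
- square_stamp: hand stamp with square wooden head, 54 x 54 mm, 30 mm high, 0.17 kg. Bridge handle on it: two uprights (20 mm along x, 8 mm thick, 46 mm over their outsides along y), z = 30 to 80 mm, joined by a 10 mm bar along y at z = 75 mm; window under the bar 30 wide, 40 mm high. Origin: centre of the printing face (underside), z up. Hangs by its bar, its y along the stand's y. May be absent.
- oblong_stamp: hand stamp with oblong wooden head, 36 mm (x) x 70 mm (y), 30 mm high, 0.15 kg. Bridge handle on it: two uprights (20 mm along x, 8 mm thick, 46 mm over their outsides along y), z = 30 to 80 mm, joined by a 10 mm bar along y at z = 75 mm; window under the bar 30 wide, 40 mm high. Origin: centre of the printing face (underside), z up. Hangs by its bar, its y along the stand's y. May be absent.
- inkcase: grey ink pad case, fixed: open box 140 x 140 mm, walls 6 mm thick, rim at z = 42 mm, with a sprung ink pad inside and a hinged lid on top. Origin: centre of its underside; front is -x, hinge on the +x side.
- pad (a joint): travel of the sprung ink pad, m: 0 up, 0.008 fully down, against its stop (takes about 10 N).
- pad_top (a point): centre of the top of the blue ink pad (104 x 104 mm of felt), 36 mm above the case's underside when up.
- lid (a joint): opening angle of the ink case's lid, rad: 0 closed, 1.9 fully open (leaning back beyond upright). Stiff hinge: it stays where it is left. The lid is a flat 140 x 140 x 8 mm plate.
- lid_handle (a point): grip point of the small black knob on the lid, near its front edge.
- lid_hinge (a point): middle of the lid's hinge line, which runs along the case's y on its far (+x) rim.
- tray: loose shoebox lid used as a tray: cardboard outside, blue inside, 170 mm (x) x 260 mm (y) outside, 40 mm high, walls and floor 5 mm thick, 0.45 kg. Origin: centre of its underside.
- glue_stick: bystander: glue stick standing upright, 29 mm across, 95 mm high. Origin: centre of its underside.
- paint_jar: bystander: closed paint jar, 66 mm across, 75 mm high. Origin: centre of its underside.

How it is judged:
By the outcome, as a careful person would: the job done as asked, in the order asked, and still so for the second after the job is handed in, with the robot touching nothing.
Of round_stamp, square_stamp, oblong_stamp only 2 to 3 are there at a start; the rules pass over those that are not, and their reading is None.
At some moment in a run one of tray may be knocked a few centimetres aside while the robot is not near it.
Once in a run the grip may slacken for a moment while it holds something.
It also fails if it takes over 210 s, if anything falls off the work surface, if the arm or the gripper's body presses on something with over 40 N, if the wrist force passes 120 N, or if a joint passes its speed limit or range.

ROBOT

A 6-joint arm with a two-finger parallel gripper is mounted at the origin on the work surface. World frame = base frame: x ahead of the robot, y to its left, z up, the work surface at z = 0. Lengths are in m, angles in rad, forces in N, time in s.
With the tool pointing down it reaches from about 0.25 to 0.85 m from the base axis. Payload 12.5 kg.
Tool frame: the origin (TCP) lies at the centre of the arm's flange, where the gripper is bolted on; the fingertips stand 186 mm ahead of it and the grasp point (between the pads) lies 167 mm ahead of it; z points along the fingers, y is the direction in which the jaws open and shut (so a half turn about z gives the same grasp; the last joint's range is limited). The gripper opens to 93 mm and grips with 3 to 60 N. Pads are 15 mm wide; open, the fingers measure 128 mm over their backs; the gripper's body (75 mm by 188 mm) begins 65 mm behind the grasp point.
Start: joints at [1.221, 0.351, 1.652, -0, 1.139, -0.085], TCP at [0.144, 0.531, 0.405] pointing down, gripper open.
Joint ranges: [-2.75, 2.75], [-0.79, 2.1], [0.01, 2.65], [-1.57, 4.71], [0.07, 3.14], [-2.87, 2.87]. Speed limits (rad/s): [2.22, 2.22, 2.79, 3.14, 3.14, 3.14].

INTERFACE

Orientations are given as a rotation vector (axis times angle).
In Python, from bench import r gives the robot as it stands.
- The arm moves only by the shell command python3 -m inch 'ROWS'. ROWS is a JSON object of lists of equal length, an entry for each row: "xyz": the shift along the tool's x, y, z in m, a list of three; "yaw": the turn about the tool's z in rad; "fingers": the opening, from -1 (shut) to 1 (fully open). A call has 1 to 12 rows; each row shifts and turns the commanded pose from where the row before left it, along the tool's axes as they then stand; what a row does not reach is not made up. A row lasts 1/8 s, in which the tool goes at most 62.5 mm and 10.7 degrees, less where a joint would pass 70% of its speed; a pose out of reach is approached as far as the arm can. A call is refused whole if a number of a shift passes 0.0625 or a number of a turn 0.188, either way. A call with a gripper value outside its range is refused whole. The fingers move at their own pace and stop on an object; the grip force is fixed at half the most. Time passes only in rows, so rows that do not move let the fingers close. It gives the time, the measured TCP pose, the force and the opening at its end, in the units of the state.
- r.get_obs(): the state, without advancing time (a new reading comes with each control period).
- r.grab_frame(name): name is "side" or "top" or "wrist"; returns (picture, depth): 384x512x3 uint8, blue, green, red; 384x512 float32, m along the optical axis (not along the pixel's ray), 0 where there is no reading.
- r.calibration(name): a dict with "intrinsics" (3x3 intrinsics, pixels), "world_to_cam" (4x4, takes a point from world to camera coordinates); the wrist camera has in their place "mount" (4x4, takes a point from camera to tool coordinates, whose origin is the TCP and whose axes are the flange's). Camera axes: x right, y up, looking along -z (the intrinsics and any distortion apply to the point x, -y, -z); pixel columns grow to the right and rows downward; lengths in m; the calibration is good to about 2 mm. A picture is of the moment at which its call begins: read the wrist's pose just before it. calibration takes no time and is no camera call.
- r.finish_job(): hands the job in, once; it reports no verdict.
The state is a dict: "t": time; "q": joint angles; "qd": joint speeds; "joint_efforts": joint torques, N m; "position": TCP position; "orientation": TCP orientation; "ft_force": force on the tool from outside, world axes, zero at the start; "ft_torque": the same for the moment, N m; "gripper_width": finger opening in m.
Only numpy, scipy, OpenCV 4.12 (cv2) and the standard library are available. Lean on these libraries where they do the work, as an engineer would, in place of code of your own. Each camera call takes 0.05 s, during which the arm holds its last target.

## Working session

There is one attempt and no reset: what is moved stays moved. The work goes in short steps, Python scripts to look and compute and a shell command to move; the robot and the scene stay as the last step left them, time stands still between calls to the robot, and variables do not carry over. Pictures are saved under pics/ and viewed, and the job is handed in when it is done.

```bash
ls; mkdir -p pics
cat > h.py <<'E'
import numpy as np, cv2
from scipy.spatial.transform import Rotation as R
from bench import r
def tcp():
    o=r.get_obs(); T=np.eye(4); T[:3,:3]=R.from_rotvec(o["orientation"]).as_matrix(); T[:3,3]=o["position"]; return T
def cam(name):
    """K, cam-to-world"""
    c=r.calibration(name)
    K=np.array(c["intrinsics"])
    if name=="wrist": M=tcp()@np.array(c["mount"])
    else: M=np.linalg.inv(np.array(c["world_to_cam"]))
    return K,M
def grab(name,save=None):
    K,M=cam(name); im,d=r.grab_frame(name)
    if save: cv2.imwrite("pics/"+save+".png",im)
    np.savez("last_"+name+".npz",im=im,d=d,K=K,M=M)
    return im,d,K,M
def load(name):
    z=np.load("last_"+name+".npz"); return z["im"],z["d"],z["K"],z["M"]
def rayplane(K,M,u,v,z):
    p=np.array([(u-K[0,2])/K[0,0],-(v-K[1,2])/K[1,1],-1.0])
    d=M[:3,:3]@p; o=M[:3,3]; return o+d*(z-o[2])/d[2]
def cloud(d,K,M):
    v,u=np.mgrid[:d.shape[0],:d.shape[1]]
    P=np.stack([(u-K[0,2])/K[0,0]*d,-(v-K[1,2])/K[1,1]*d,-d],-1)
    W=P@M[:3,:3].T+M[:3,3]; W[d<=0]=np.nan; return W
E
python3 - <<'E'
from h import *
for n in ["side","top","wrist"]: 
    im,d,K,M=grab(n,n+"0"); print(n,M.round(3).tolist(),K.tolist(), {k for k in r.calibration(n)})
o=r.get_obs(); print({k:np.round(v,3) for k,v in o.items()})
E
```

```text
pics
side [[0.752, 0.332, -0.57, -0.086], [-0.659, 0.36, -0.66, -0.765], [-0.014, 0.872, 0.489, 0.699], [0.0, 0.0, 0.0, 1.0]] [[420.42616632238463, 0.0, 258.74767283132786], [0.0, 420.42616632238463, 189.57279793390364], [0.0, 0.0, 1.0]] {'intrinsics', 'world_to_cam'}
top [[0.031, 0.979, -0.204, 0.341], [-1.0, 0.03, -0.007, 0.003], [-0.0, 0.204, 0.979, 1.419], [0.0, 0.0, 0.0, 1.0]] [[468.87782655574904, 0.0, 249.56739220393763], [0.0, 468.87782655574904, 194.99581569426732], [0.0, 0.0, 1.0]] {'intrinsics', 'world_to_cam'}
wrist [[0.261, -0.936, -0.237, 0.076], [0.965, 0.253, 0.064, 0.549], [-0.0, -0.246, 0.969, 0.385], [0.0, 0.0, 0.0, 1.0]] [[282.02964271402556, 0.0, 258.45563155855774], [0.0, 282.02964271402556, 195.50006991844413], [0.0, 0.0, 1.0]] {'intrinsics', 'mount'}
{'t': np.float64(0.15), 'q': array([ 1.221,  0.351,  1.652, -0.   ,  1.139, -0.085]), 'qd': array([-0.   , -0.001,  0.001,  0.   ,  0.002, -0.   ]), 'joint_efforts': array([ 2.0000e-03, -4.9746e+01, -2.8535e+01,  7.0000e-02,  2.5000e-02,
       -0.0000e+00]), 'position': array([0.144, 0.531, 0.404]), 'orientation': array([-4.150e-01, -3.114e+00,  1.000e-03]), 'ft_force': array([ 0.073, -0.361, -0.59 ]), 'ft_torque': array([ 0.014, -0.   ,  0.002]), 'gripper_width': np.float64(0.093)}
```

View pics/top0.png

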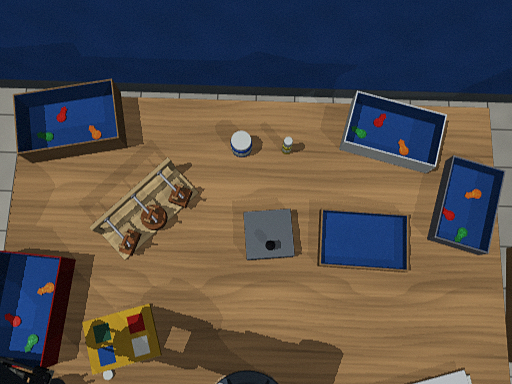

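View pics/side0.png

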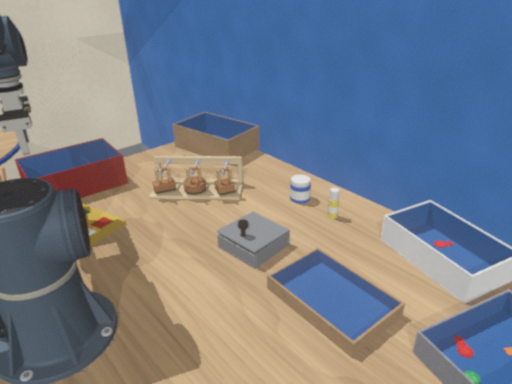

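View pics/wrist0.png

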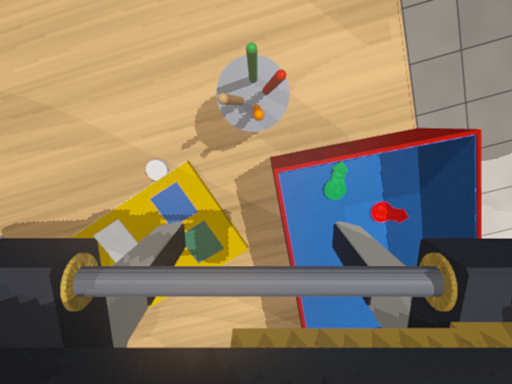

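The top view shows all three stamps on the stand around px (155,215), the ink case at (270,235), and the empty blue tray at (365,240). The glue stick and jar are at (288,145) and (241,143). I'll measure next.

Run:
```python
from h import *
im,d,K,M=load("top")
c=cv2.resize(im[150:270,80:220],None,fx=5,fy=5,interpolation=cv2.INTER_CUBIC); cv2.imwrite("pics/c1.png",c)
s=load("side")[0]; cv2.imwrite("pics/c2.png",cv2.resize(s[140:280,140:300],None,fx=4,fy=4,interpolation=cv2.INTER_CUBIC))
W=cloud(d,K,M)
hsv=cv2.cvtColor(im,cv2.COLOR_BGR2HSV)
def box(m,name):
    P=W[m]; P=P[~np.isnan(P[:,0])]
    rect=cv2.minAreaRect((P[:,:2]*1000).astype(np.float32)); print(name,len(P),rect,P.mean(0).round(4),np.percentile(P[:,2],[5,50,95]).round(3))
x,y,z=W[...,0],W[...,1],W[...,2]
u=np.arange(512)[None,:]+0*np.arange(384)[:,None]; v=np.arange(384)[:,None]+0*u
roi=lambda a,b,c_,e:(u>a)&(u<b)&(v>c_)&(v<e)
box(roi(238,302,200,265)&(z>.03)&(z<.056),"case")
box(roi(238,302,200,265)&(z>.06),"knob")
box(roi(312,415,203,276)&(z>.03)&(z<.05),"tray rim")
box(roi(312,415,203,276)&(z>.002)&(z<.015),"tray floor")
box(roi(85,205,150,260)&(z>.085)&(z<.12),"rack top")
box(roi(85,205,150,260)&(z>.098)&(z<.115),"rack rail")
box(roi(85,205,150,260)&(z>.008)&(z<.016),"rack base")
box(roi(228,256,125,160)&(z>.065),"jar"); box(roi(278,296,130,158)&(z>.07),"glue")
```

```text
case 1785 ((514.7160034179688, -46.287872314453125), (141.2037353515625, 139.97470092773438), 5.820456504821777) [ 0.5208 -0.0464  0.0518] [0.047 0.052 0.055]
knob 113 ((489.382080078125, -46.634185791015625), (85.37652587890625, 130.09291076660156), 5.764455795288086) [ 0.4751 -0.0496  0.085 ] [0.06  0.095 0.1  ]
tray rim 730 ((507.3132019042969, -329.1328125), (262.7575988769531, 170.4376983642578), 87.81464385986328) [ 0.5081 -0.3379  0.0386] [0.032 0.039 0.044]
tray floor 4148 ((510.5696716308594, -338.7207336425781), (215.48619079589844, 314.7254638671875), 1.7423372268676758) [ 0.5085 -0.3324  0.006 ] [0.002 0.006 0.011]
rack top 1217 ((573.7498168945312, 316.3843994140625), (124.98918151855469, 298.06402587890625), 45.23811721801758) [0.5875 0.332  0.1001] [0.089 0.102 0.108]
rack rail 811 ((573.7498168945312, 316.3843994140625), (124.98918151855469, 298.06402587890625), 45.23811721801758) [0.5896 0.3341 0.1037] [0.099 0.104 0.109]
rack base 2148 ((596.37451171875, 339.0873107910156), (330.9333190917969, 371.9952392578125), 0.584335446357727) [0.5849 0.3303 0.0119] [0.009 0.012 0.015]
jar 324 ((789.9456787109375, 43.819244384765625), (59.08437728881836, 60.76637649536133), 23.979909896850586) [0.7894 0.0439 0.0746] [0.069 0.075 0.08 ]
glue 79 ((785.4530029296875, -95.5969009399414), (25.24563980102539, 23.790388107299805), 27.378379821777344) [ 0.7839 -0.0957  0.0915] [0.074 0.094 0.099]
```

View pics/c1.png

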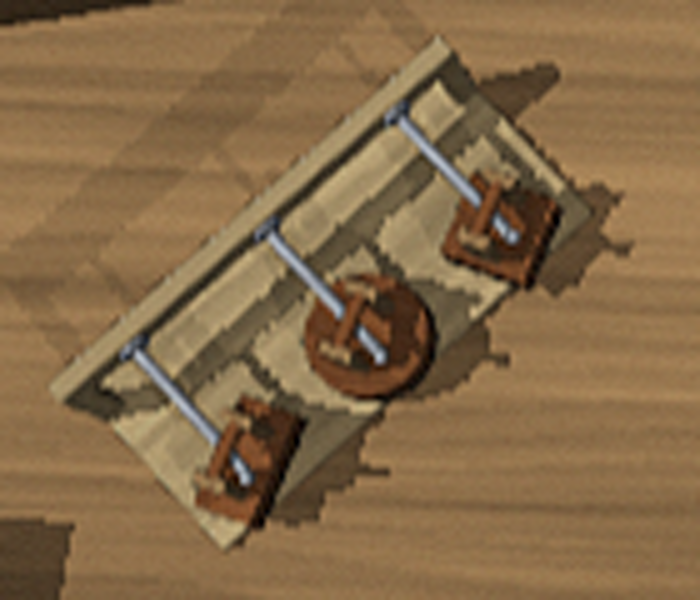

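View pics/c2.png

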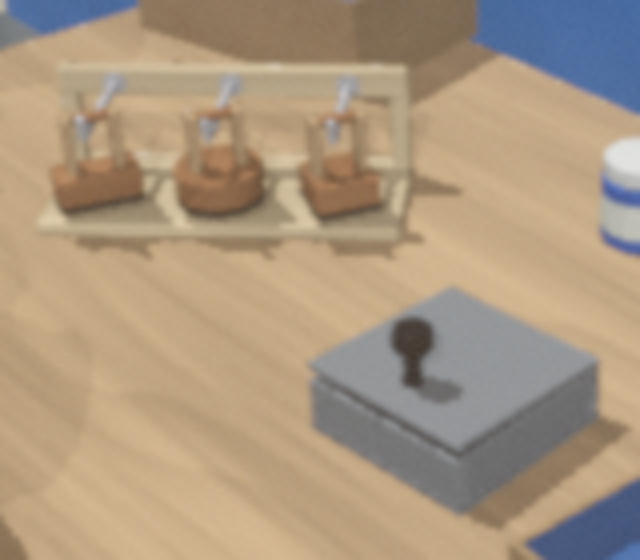

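Run:
```python
from h import *
for n in ["top","side"]:
    im,d,K,M=load(n); W=cloud(d,K,M); x,y,z=W[...,0],W[...,1],W[...,2]
    print("==",n)
    v,u=np.mgrid[:384,:512]
    near=(np.hypot(x-.515,y+.046)<.11)
    m=near&(z>.042)&(z<.06); P=W[m]; c=P.mean(0)
    A=np.c_[P[:,:2]-c[:2],np.ones(len(P))]; s=np.linalg.lstsq(A,P[:,2],rcond=None)[0]; print("lid plane",s.round(4),"res",(A@s-P[:,2]).std().round(4), cv2.minAreaRect((P[:,:2]*1000).astype(np.float32)))
    g=im.max(2); m=near&(z>.062); P=W[m]; print("knob",len(P),P.mean(0).round(4),np.percentile(P,[2,50,98],axis=0).round(4).tolist())
    m=m&(z>.088);P=W[m];print("ball",P.mean(0).round(4),np.percentile(P,[2,50,98],axis=0).round(4).tolist())
    # rail top
    reg=(np.hypot(x-.585,y-.33)<.2)
    m=reg&(z>.099)&(z<.112)&(x>0.3)
    hsv=cv2.cvtColor(im,cv2.COLOR_BGR2HSV)
    print("hsv rail sample",hsv[201,122] if n=="top" else "")
    mm=m.astype(np.uint8); nl,lab,st,ce=cv2.connectedComponentsWithStats(mm)
    for i in range(1,nl):
        if st[i,4]<20: continue
        P=W[lab==i]; print(st[i].tolist(),cv2.minAreaRect((P[:,:2]*1000).astype(np.float32)),P.mean(0).round(4))
```

```text
== top
lid plane [-0.0364  0.0003  0.053 ] res 0.0028 ((514.7160034179688, -46.287872314453125), (141.2037353515625, 139.97470092773438), 5.820456504821777)
knob 83 [ 0.475  -0.0494  0.0937] [[0.4575, -0.0705, 0.0623], [0.4745, -0.0502, 0.0966], [0.4885, -0.0336, 0.1021]]
ball [ 0.4759 -0.0499  0.0965] [[0.4634, -0.0616, 0.0892], [0.4766, -0.0502, 0.0968], [0.4883, -0.0387, 0.1022]]
hsv rail sample [ 20  95 172]
[89, 157, 82, 73, 511] ((611.1506958007812, 354.096435546875), (18.6556396484375, 298.0687561035156), 45.27084732055664) [0.61   0.3554 0.1038]
[171, 183, 12, 17, 73] ((620.230712890625, 221.54588317871094), (20.632692337036133, 46.909637451171875), 73.30875396728516) [0.62   0.2212 0.1044]
[144, 205, 12, 17, 78] ((553.6705932617188, 295.2454528808594), (19.683149337768555, 45.09438705444336), 72.68193817138672) [0.5536 0.2945 0.1038]
[118, 231, 13, 17, 78] ((477.45782470703125, 360.1387634277344), (20.529817581176758, 45.74037170410156), 71.96363830566406) [0.4773 0.3599 0.1041]
== side
lid plane [-0.0325  0.0049  0.0523] res 0.0023 ((510.7201232910156, -47.80561065673828), 
[... 190 characters left out ...]
8 -0.0547  0.095 ] [[0.4592, -0.0651, 0.0887], [0.4692, -0.0556, 0.0961], [0.4841, -0.0404, 0.0987]]
hsv rail sample 
[154, 156, 88, 3, 206] ((606.06103515625, 351.8196716308594), (19.328838348388672, 296.7479553222656), 46.40021896362305) [0.6117 0.3459 0.102 ]
[185, 165, 16, 8, 45] ((546.5496215820312, 286.9644470214844), (42.769874572753906, 42.96785354614258), 83.85762023925781) [0.5447 0.2882 0.1029]
[154, 166, 16, 7, 45] ((468.7085266113281, 351.4017333984375), (35.31157684326172, 47.24800491333008), 62.87228012084961) [0.4691 0.3542 0.1028]
[216, 166, 15, 7, 43] ((614.282470703125, 219.24130249023438), (47.29510498046875, 32.013214111328125), 13.734432220458984) [0.6107 0.2159 0.1033]
```

```bash
cat >> h.py <<'E'
def plan(g,jaw=None):
    """deltas to bring the grasp point to g (world) with jaw axis at angle jaw (deg, world)"""
    T=tcp(); Rm=T[:3,:3]; gp=T[:3,3]+Rm[:,2]*.167; q=r.get_obs()["q"]
    cur=np.degrees(np.arctan2(Rm[1,1],Rm[0,1])); yaw=0.
    if jaw is not None:
        # tool z is down: +yaw about tool z lowers the world angle
        yaw=-(((jaw-cur)+90)%180-90); 
    Rn=Rm@R.from_rotvec([0,0,np.radians(yaw)]).as_matrix()
    dl=Rn.T@(np.array(g)-gp)
    print("grasp pt",gp.round(4),"jaw",round(cur,1),"tilt",round(np.degrees(np.arccos(-Rm[2,2])),2),"yaw rad",round(np.radians(yaw),3),"q6",round(q[5],2),"-> shift after yaw",dl.round(4))
    return dl
E
python3 - <<'E'
from h import *
plan([.474,-.051,.15],96)
r_=np.hypot(.110,.044); p0=np.arctan2(.044,.110)
for a in range(0,108,7):
    p=p0+np.radians(a); print(a,(-r_*np.cos(p)).round(4),(r_*np.sin(p)).round(4))
E
```

```text
grasp pt [0.1438 0.5306 0.2373] jaw 74.8 tilt 0.05 yaw rad -0.37 q6 -0.08 -> shift after yaw [-0.2676 -0.6129  0.0877]
0 -0.11 0.044
7 -0.1038 0.0571
14 -0.0961 0.0693
21 -0.0869 0.0805
28 -0.0765 0.0905
35 -0.0649 0.0991
42 -0.0523 0.1063
49 -0.039 0.1119
56 -0.025 0.1158
63 -0.0107 0.118
70 0.0037 0.1184
77 0.0181 0.1171
84 0.0323 0.114
91 0.0459 0.1092
98 0.0589 0.1028
105 0.071 0.0949
```

```bash
python3 -m inch '{"xyz":[[0,0,0],[0,0,0],[-0.027,-0.055,0],[-0.027,-0.055,0],[-0.027,-0.055,0],[-0.027,-0.055,0],[-0.027,-0.055,0],[-0.027,-0.055,0],[-0.027,-0.055,0],[-0.027,-0.055,0],[-0.027,-0.055,0],[-0.024,-0.055,0]],"yaw":[-0.185,-0.185,0,0,0,0,0,0,0,0,0,0],"fingers":[1,1,1,1,1,1,1,0.4,0.4,0.4,0.4,0.4]}'
python3 - <<'E'
from h import *
plan([.474,-.051,.18],96)
E
```

```text
t: 1.65
position: [0.4679, 0.0099, 0.4047]
orientation: [-0.165, 3.137, 0.0]
ft_force: [0.4, 0.7, 0.3]
gripper_width: 0.0648
grasp pt [0.468  0.0099 0.2377] jaw 96.0 tilt 0.01 yaw rad 0.0 q6 -1.75 -> shift after yaw [ 0.0004 -0.0612  0.0577]
```

```bash
python3 -m inch '{"xyz":[[0,-0.061,0],[0,0,0.05],[0,0,0],[0,0,0]],"yaw":[0,0,0,0],"fingers":[0.3,0.3,0.3,0.3]}'
python3 - <<'E'
from h import *
im,d,K,M=grab("wrist","w1")
plan([.474,-.051,.09],96)
W=cloud(d,K,M); x,y,z=W[...,0],W[...,1],W[...,2]
near=(np.hypot(x-.474,y+.051)<.03)&(z>.062)&(z<.11); P=W[near]; print(len(P))
if len(P): print(np.percentile(P,[2,50,98],axis=0).round(4).tolist())
E
```

```text
t: 2.15
position: [0.4739, -0.0483, 0.3559]
orientation: [-0.166, 3.137, -0.0]
ft_force: [-0.0, 0.4, 1.4]
gripper_width: 0.0604
grasp pt [ 0.4743 -0.0483  0.1893] jaw 96.1 tilt 0.11 yaw rad 0.002 q6 -1.88 -> shift after yaw [ 0.0008 -0.0026  0.0993]
794
[[0.4591, -0.0617, 0.0877], [0.4707, -0.0495, 0.0983], [0.484, -0.0374, 0.0999]]
```

View pics/w1.png

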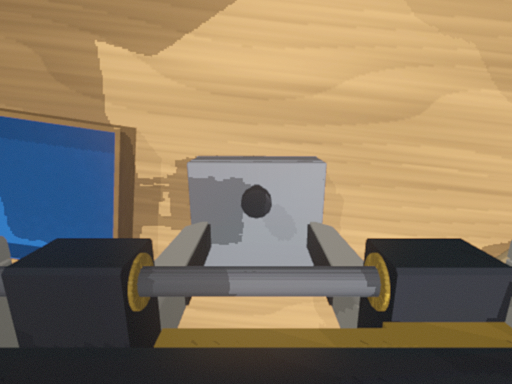

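The ball is at px (257,200), between the fingers, and the lid is almost closed. I'll descend and grip.

```bash
python3 -m inch '{"xyz":[[0.003,-0.002,0.05],[0,0,0.05],[0,0,0],[0,0,0],[0,0,0],[0,0,0],[0,0,0],[0,0,0]],"yaw":[0,0,0,0,0,0,0,0],"fingers":[0.3,0.3,0.3,-1,-1,-1,-1,-1]}'
python3 - <<'E'
from h import *
plan([.472,-.05,.088],96)
E
```

```text
t: 3.2
position: [0.4708, -0.051, 0.2549]
orientation: [-0.165, 3.137, 0.0]
ft_force: [-0.3, 1.9, 0.3]
gripper_width: 0.0269
grasp pt [ 0.4709 -0.0509  0.0879] jaw 96.0 tilt 0.02 yaw rad 0.0 q6 -1.88 -> shift after yaw [-0.0012  0.0008 -0.0001]
```

```bash
python3 -m inch '{"xyz":[[-0.0062,0,-0.0131],[-0.0077,0,-0.0122],[-0.0092,0,-0.0112],[-0.0104,0,-0.01],[-0.0116,0,-0.0086],[0,0,0]],"yaw":[0,0,0,0,0,0],"fingers":[-1,-1,-1,-1,-1,-1]}'
python3 - <<'E'
from h import *
plan([.583-.0649,-.05,.046+.0991],96)
E
```

```text
t: 3.95
position: [0.5166, -0.0462, 0.3105]
orientation: [-0.165, 3.136, -0.0]
ft_force: [4.7, 2.0, -9.1]
gripper_width: 0.0265
grasp pt [ 0.5168 -0.0462  0.1435] jaw 96.0 tilt 0.07 yaw rad 0.001 q6 -1.86 -> shift after yaw [-0.0009 -0.004  -0.0016]
```

```bash
python3 -m inch '{"xyz":[[-0.0126,0,-0.0072],[-0.0133,0,-0.0056],[-0.014,0,-0.0039],[-0.0143,0,-0.0022],[-0.0144,0,-0.0004],[-0.0144,0,0.0013],[-0.0142,0,0.0031],[0,0,0]],"yaw":[0,0,0,0,0,0,0,0],"fingers":[-1,-1,-1,-1,-1,-1,-1,-1]}'
python3 - <<'E'
from h import *
plan([.583+.0323,-.05,.046+.114],96)
E
```

```text
t: 4.95
position: [0.6129, -0.0361, 0.3242]
orientation: [0.165, -3.136, 0.0]
ft_force: [-1.0, -0.8, -8.9]
gripper_width: 0.0267
grasp pt [ 0.6128 -0.0361  0.1572] jaw 96.0 tilt 0.06 yaw rad 0.001 q6 -1.81 -> shift after yaw [-0.0011 -0.0141 -0.0028]
```

```bash
python3 -m inch '{"xyz":[[-0.0136,0,0.0048],[-0.013,0,0.0064],[-0.0121,0,0.0079],[0,0,0]],"yaw":[0,0,0,0],"fingers":[-1,-1,-1,-1]}'
python3 - <<'E'
from h import *
grab("side","s2")
plan([.583+.071,-.05,.046+.0949],96)
E
```

```text
t: 5.45
position: [0.6508, -0.0322, 0.3053]
orientation: [0.165, -3.136, 0.0]
ft_force: [-4.2, -1.8, -7.2]
gripper_width: 0.0268
grasp pt [ 0.6504 -0.0322  0.1385] jaw 96.0 tilt 0.06 yaw rad 0.001 q6 -1.8 -> shift after yaw [-0.0018 -0.0181 -0.0024]
```

View pics/s2.png

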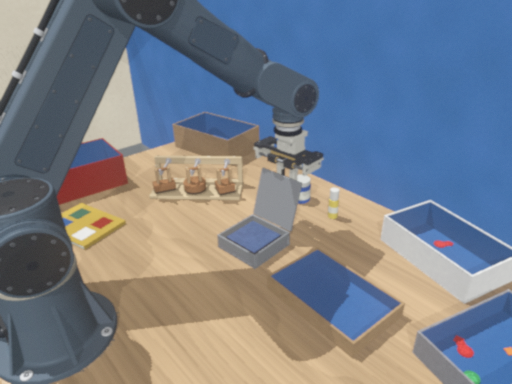

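Side view: the lid stands open, leaning back (275,195), with the blue pad exposed at (255,235). I'll release the knob, rise, and head for the stand.

```bash
python3 -m inch '{"xyz":[[0,0,0],[0,0,0],[0,0,-0.05],[0,0,-0.05],[0,0,-0.03]],"yaw":[0,0,0,0,0],"fingers":[0,0,0,0,0]}'
python3 - <<'E'
from h import *
plan([.53,.27,.25],163)
E
```

```text
t: 6.12
position: [0.6508, -0.0319, 0.4396]
orientation: [-0.165, 3.132, -0.001]
ft_force: [-0.1, -0.1, -0.1]
gripper_width: 0.0466
grasp pt [ 0.6516 -0.032   0.2726] jaw 96.0 tilt 0.3 yaw rad -1.169 q6 -1.8 -> shift after yaw [-0.2532  0.2047  0.0219]
```

```bash
python3 -m inch '{"xyz":[[0.0147,0.0518,0],[0.0147,0.0518,0],[0.0147,0.0518,0],[0.0147,0.0518,0],[0.0147,0.0518,0],[0.0147,0.0518,0],[0,0,0.01],[0,0,0],[0,0,0],[0,0,0]],"yaw":[0,0,0,0,0,0,0.18,0.18,0.18,0.18],"fingers":[0.3,0.3,0.3,0.3,0.3,0.3,0.3,0.3,0.3,0.3]}'; python3 -m inch '{"xyz":[[0,0,0],[0,0,0],[0,0,0],[0,0,0],[0,0,0],[0,0,0],[0,0,0],[0,0,0]],"yaw":[0.18,0.18,0.18,0.18,0.18,0.18,0.17,0],"fingers":[0.3,0.3,0.3,0.3,0.3,0.3,0.3,0.3]}';python3 - <<'E'
from h import *
grab("wrist","w2")
plan([.53,.27,.25],163)
E
```

```text
t: 7.38
position: [0.5304, 0.2679, 0.4267]
orientation: [0.959, 2.99, 0.003]
ft_force: [0.2, 0.3, 0.1]
gripper_width: 0.0603
t: 8.38
position: [0.5304, 0.2679, 0.4265]
orientation: [2.521, 1.874, 0.003]
ft_force: [0.0, -0.3, 0.3]
gripper_width: 0.0602
grasp pt [0.5307 0.268  0.2594] jaw -16.6 tilt 0.09 yaw rad 0.007 q6 0.68 -> shift after yaw [ 0.0018 -0.0012  0.0094]
```

View pics/w2.png

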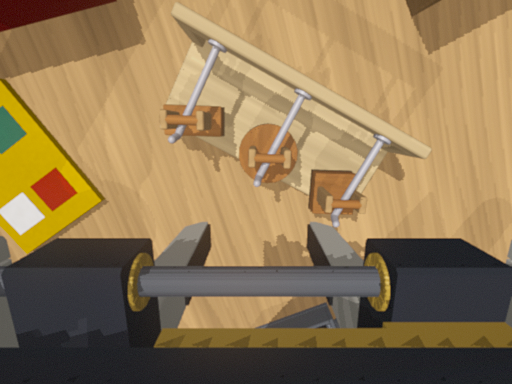

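The wrist view shows the three handle bars level in the image: oblong (195,120), round (268,158), square (340,203). So the stamps are turned about 28° from the stand's axes.

```bash
cat >> h.py <<'E'
def handles(lo=.094,hi=.112,cx=.55,cy=.29,rad=.13,name="wrist"):
    im,d,K,M=load(name); W=cloud(d,K,M); x,y,z=W[...,0],W[...,1],W[...,2]
    hsv=cv2.cvtColor(im,cv2.COLOR_BGR2HSV)
    m=(z>lo)&(z<hi)&(np.hypot(x-cx,y-cy)<rad)&(hsv[...,1]>100)&(hsv[...,0]<20)
    nl,lab,st,ce=cv2.connectedComponentsWithStats(m.astype(np.uint8))
    for i in range(1,nl):
        if st[i,4]<60: continue
        P=W[lab==i]; re=cv2.minAreaRect((P[:,:2]*1000).astype(np.float32))
        print(st[i].tolist(),np.round(re[0],1),np.round(re[1],1),round(re[2],1),P.mean(0).round(4))
E
python3 - <<'E'
from h import *
handles()
handles(.094,.112,.61,.355,.17)
E
```

```text
[159, 109, 47, 22, 624] [473.3 361.4] [19.4 46.1] 70.4 [0.4741 0.3612 0.104 ]
[248, 148, 44, 21, 532] [549.4 296.4] [20.2 46.1] 71.3 [0.5495 0.2969 0.1042]
[323, 194, 44, 20, 540] [616.6 222.9] [19.6 46.1] 71.0 [0.6162 0.2237 0.1036]
[173, 16, 38, 23, 71] [512.3 440.4] [ 0.8 40. ] 46.0 [0.5111 0.4415 0.0985]
[159, 109, 47, 22, 624] [473.3 361.4] [19.4 46.1] 70.4 [0.4741 0.3612 0.104 ]
[248, 148, 44, 21, 532] [549.4 296.4] [20.2 46.1] 71.3 [0.5495 0.2969 0.1042]
[323, 194, 44, 20, 540] [616.6 222.9] [19.6 46.1] 71.0 [0.6162 0.2237 0.1036]
```

Run:
```python
from h import *
plan([.5494,.2964,.25],161)
```

```text
grasp pt [0.5307 0.268  0.2594] jaw -16.6 tilt 0.09 yaw rad 0.041 q6 0.68 -> shift after yaw [0.033  0.0084 0.0094]
```

```bash
python3 -m inch '{"xyz":[[0,0,0],[0.033,0.0084,0.05],[0,0,0.05],[0,0,0.04],[0,0,0],[0,0,0]],"yaw":[0.041,0,0,0,0,0],"fingers":[0.3,0.3,0.3,0.3,0.3,0.3]}'
python3 - <<'E'
from h import *
plan([.5494,.2964,.078],161)
grab("wrist","w3")
E
```

```text
t: 9.18
position: [0.5498, 0.2964, 0.2876]
orientation: [2.559, 1.822, 0.004]
ft_force: [0.3, 0.2, 0.4]
gripper_width: 0.0606
grasp pt [0.5502 0.2966 0.1206] jaw -19.1 tilt 0.15 yaw rad -0.002 q6 0.75 -> shift after yaw [-0.0005 -0.0008  0.0426]
```

View pics/w3.png

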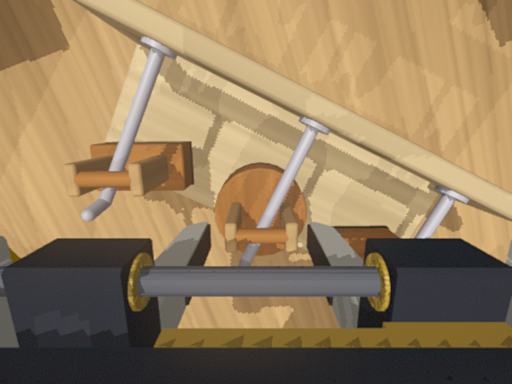

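The round stamp's handle (262,235) sits between the two fingers. I'll descend and grip.

```bash
python3 -m inch '{"xyz":[[0,0,0.03],[0,0,0.012],[0,0,0],[0,0,0],[0,0,0],[0,0,0],[0,0,0]],"yaw":[0,0,0,0,0,0,0],"fingers":[0.3,0.3,0.3,-1,-1,-1,-1]}'
python3 - <<'E'
from h import *
dl=plan([.5494,.2964,.078+.023],161)
g=tcp(); g=g[:3,3]+g[:3,2]*.167
plan(g+[-.703*.09,-.711*.09,0],161)
E
```

```text
t: 10.1
position: [0.5496, 0.2963, 0.2445]
orientation: [2.56, 1.82, 0.003]
ft_force: [0.7, -1.3, 5.4]
gripper_width: 0.0456
grasp pt [0.5499 0.2964 0.0775] jaw -19.2 tilt 0.1 yaw rad -0.003 q6 0.75 -> shift after yaw [-0.0001 -0.0004 -0.0235]
grasp pt [0.5499 0.2964 0.0775] jaw -19.2 tilt 0.1 yaw rad -0.003 q6 0.75 -> shift after yaw [-0.0811 -0.039  -0.0001]
```

```bash
python3 -m inch '{"xyz":[[0,0,-0.012],[0,0,-0.011],[0,0,0],[-0.02,-0.0097,0],[-0.02,-0.0097,0],[-0.02,-0.0097,0],[-0.021,-0.01,0],[0,0,0]],"yaw":[0,0,0,0,0,0,0,0],"fingers":[-1,-1,-1,-1,-1,-1,-1,-1]}'
python3 - <<'E'
from h import *
grab("wrist","w4"); grab("top","t4")
handles(.09,.14,.487,.232,.08)
im=load("top")[0]
W=cloud(*load("top")[1:]);z=W[...,2]
plan([.513,-.047,.105],96)
E
```

```text
t: 11.1
position: [0.4851, 0.2319, 0.2665]
orientation: [-2.561, -1.819, 0.002]
ft_force: [-0.4, -0.4, -2.1]
gripper_width: 0.0459
[210, 225, 98, 41, 1990] [483.3 234.1] [18.3 47.2] 70.4 [0.485  0.2391 0.1163]
grasp pt [0.4862 0.2328 0.0998] jaw -19.2 tilt 0.04 yaw rad 1.131 q6 0.7 -> shift after yaw [-0.0026  0.2811 -0.0053]
```

View pics/w4.png

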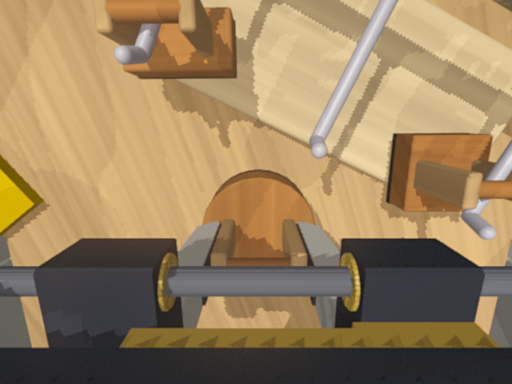

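View pics/t4.png

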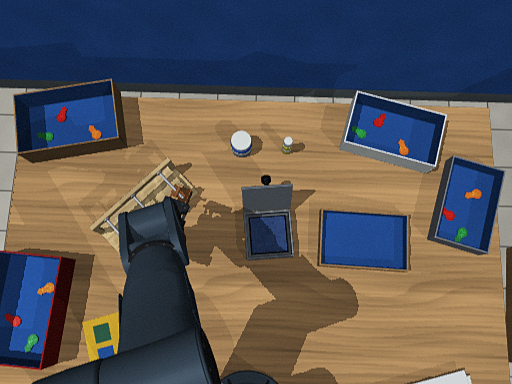

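The round stamp is held clear of its hook (258,240). In the top view the open case's pad (270,235) is in plain sight, so I'll measure the pad centre.

Run:
```python
from h import *
im,d,K,M=load("top"); W=cloud(d,K,M); x,y,z=W[...,0],W[...,1],W[...,2]
near=np.hypot(x-.514,y+.047)<.12
m=near&(abs(z-.042)<.004); P=W[m]; print("rim",len(P),cv2.minAreaRect((P[:,:2]*1000).astype(np.float32)))
hsv=cv2.cvtColor(im,cv2.COLOR_BGR2HSV); print(hsv[235,270],hsv[250,252],W[235,270])
m=near&(hsv[...,0]>105)&(hsv[...,0]<130)&(hsv[...,1]>90)&(z<.04)&(z>.03)
nl,lab,st,ce=cv2.connectedComponentsWithStats(m.astype(np.uint8)); i=1+st[1:,4].argmax()
P=W[lab==i]; print("pad",st[i],cv2.minAreaRect((P[:,:2]*1000).astype(np.float32)),np.median(P[:,2]))
ys,xs=np.nonzero(lab==i); pp=np.array([rayplane(K,M,a,b,.036)[:2]*1000 for a,b in zip(xs,ys)],np.float32); print(cv2.minAreaRect(pp))
m=near&(z>.06); P=W[m]; P=P[(P[:,0]>.55)]; print("lid",np.percentile(P,[1,99],axis=0).round(3).tolist()); 
m=(x>.56)&(x<.64)&(y>-.12)&(y<.04)&(z>.07)&(z<.19); P=W[m]; s=np.polyfit(P[:,2],P[:,0],1); print("lean deg",np.degrees(np.arctan(s[0])))
```

```text
rim 519 ((516.1412963867188, -45.97215270996094), (143.81045532226562, 139.3929901123047), 5.772747039794922)
[112 142  70] [113 153  55] [ 0.50959182 -0.05200837  0.0371906 ]
pad [ 250  216   38   38 1132] ((512.5829467773438, -47.414737701416016), (106.82086944580078, 105.61582946777344), 5.755674839019775) 0.03504731974737241
((512.3650512695312, -47.137245178222656), (106.51959228515625, 105.28300476074219), 5.5993852615356445)
lid [[0.586, -0.105, 0.062], [0.63, 0.03, 0.178]]
lean deg 17.701935135532473
```

```bash
python3 -m inch '{"xyz":[[0,0,-0.01],[0,0,-0.01],[0,0,-0.01],[0,0,0],[0,0,0],[0,0,0],[0,0.045,0],[0,0.045,0],[0,0.045,0],[0,0.045,0],[0,0,0]],"yaw":[0.18,0.18,0.18,0.18,0.18,0.18,0.051,0,0,0,0],"fingers":[-1,-1,-1,-1,-1,-1,-1,-1,-1,-1,-1]}'
python3 - <<'E'
from h import *
grab("wrist","w5"); 
plan([.5125,-.047,.13],96)
E
```

```text
t: 12.58
position: [0.5078, 0.0519, 0.2967]
orientation: [3.137, 0.16, 0.001]
ft_force: [0.6, -0.1, -1.6]
gripper_width: 0.0455
grasp pt [0.5076 0.0532 0.1297] jaw -84.1 tilt 0.03 yaw rad -0.002 q6 1.48 -> shift after yaw [-0.0056  0.1002 -0.0004]
```

View pics/w5.png

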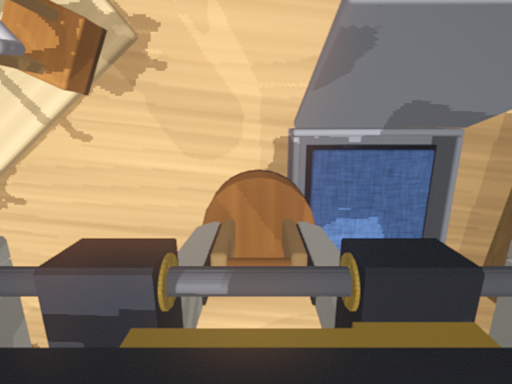

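The stamp (258,225) hangs square in the grip. The pad's far edge runs from (307,146) to (435,149).

Run:
```python
from h import *
im,d,K,M=load("wrist"); W=cloud(d,K,M); z=W[...,2]
hsv=cv2.cvtColor(im,cv2.COLOR_BGR2HSV)
m=(hsv[...,0]>100)&(hsv[...,0]<130)&(hsv[...,1]>90)&(abs(z-.036)<.008); m[:, :300]=0
P=W[m]; print(len(P),np.median(P[:,2]))
a=np.radians(5.8); ex=np.array([np.cos(a),np.sin(a)]); ey=np.array([-np.sin(a),np.cos(a)])
c=np.array([.5125,-.047]); q=(P[:,:2]-c); X=q@ex; Y=q@ey
print("x max",np.percentile(X,[99,99.8]),"y",np.percentile(Y[(X<.045)&(X>.0)],[.2,1,99,99.8]))
# edge yaw
ys,xs=np.nonzero(m)
top=[]; 
for u in range(315,430,4):
    v=np.nonzero(m[:,u])[0].min(); top.append(rayplane(K,M,u,v-.5,.036)[:2])
top=np.array(top); s=np.polyfit(top[:,1],top[:,0],1); print("far edge dir deg",np.degrees(np.arctan(s[0])), "edge X",((top-c)@ex).mean())
L=[];Rr=[]
for v in range(155,205,4):
    uu=np.nonzero(m[v])[0]; L.append(rayplane(K,M,uu.min()-.5,v,.036)[:2]);Rr.append(rayplane(K,M,uu.max()+.5,v,.036)[:2])
L=(np.array(L)-c);Rr=np.array(Rr)-c; print("L",(L@ey).mean(),"R",(Rr@ey).mean(), "width",(L@ey).mean()-(Rr@ey).mean(),np.degrees(np.arctan2(np.ptp(L[:,1]),np.ptp(L[:,0]))))
# stamp head circle: fit top contour arc of head
hm=(hsv[...,0]<18)&(hsv[...,1]>120)&(z>.09)&(z<.115); hm[:, :195]=0; hm[:,325:]=0
Q=W[hm]; print("head",len(Q),np.median(Q[:,2]),Q[:,0].max())
pts=[]
for u in range(215,306,3):
    v=np.nonzero(hm[:,u])[0].min(); pts.append(rayplane(K,M,u,v-.5,np.median(Q[:,2]))[:2])
pts=np.array(pts); A=np.c_[2*pts,np.ones(len(pts))]; s=np.linalg.lstsq(A,(pts**2).sum(1),rcond=None)[0]; print("circle c",s[:2],"r",np.sqrt(s[2]+s[0]**2+s[1]**2))
```

```text
10193 0.03572374030482203
x max [0.05002266 0.05049002] y [-0.05015396 -0.04851337  0.05304317  0.05367593]
far edge dir deg -6.592079149611871 edge X 0.05091336532929574
L 0.054175321078036354 R -0.0494300908614201 width 0.10360541193945645 4.7205891698934614
head 5851 0.10708866512489387 0.5425888229921325
circle c [0.51211484 0.05357405] r 0.03310838847306575
```

```bash
python3 - <<'E'
from h import *
plan([.512,-.045,.13],96.2)
E
python3 -m inch '{"xyz":[[-0.005,0.049,0],[-0.001,0.049,0],[0,0,0],[0,0,0]],"yaw":[-0.004,0,0,0],"fingers":[-1,-1,-1,-1]}'
python3 - <<'E'
from h import *
plan([.512,-.045,.095],96.2); grab("wrist","w6")
E
```

```text
grasp pt [0.5076 0.0532 0.1297] jaw -84.1 tilt 0.03 yaw rad -0.005 q6 1.48 -> shift after yaw [-0.0062  0.0981 -0.0004]
t: 13.12
position: [0.5115, -0.0432, 0.2965]
orientation: [-3.137, -0.172, 0.0]
ft_force: [-1.0, 0.2, -3.0]
gripper_width: 0.0458
grasp pt [ 0.5115 -0.0432  0.1295] jaw -83.7 tilt 0.02 yaw rad 0.001 q6 1.29 -> shift after yaw [0.0003 0.0019 0.0345]
```

View pics/w6.png

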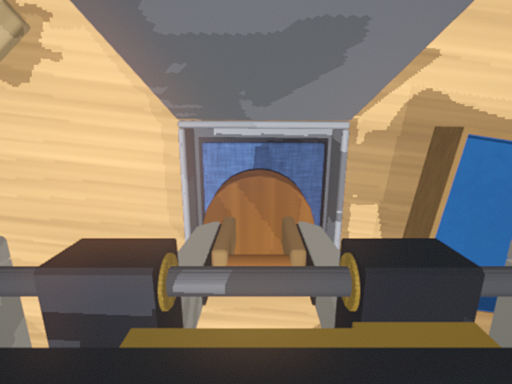

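```bash
python3 -m inch '{"xyz":[[0,0.002,0.018],[0,0,0.018],[0,0,0.004],[0,0,0.004],[0,0,0]],"yaw":[0,0,0,0,0],"fingers":[-1,-1,-1,-1,-1]}'
python3 - <<'E'
from h import *
plan([.512,-.045,.081],96.2)
E
```

```text
t: 13.8
position: [0.5116, -0.0458, 0.2532]
orientation: [-3.137, -0.171, -0.001]
ft_force: [-2.5, 2.8, 5.1]
gripper_width: 0.0462
grasp pt [ 0.5117 -0.0457  0.0862] jaw -83.7 tilt 0.03 yaw rad 0.001 q6 1.28 -> shift after yaw [ 0.0004 -0.0007  0.0052]
```

```bash
python3 -m inch '{"xyz":[[0,0,0.003],[0,0,0]],"yaw":[0,0],"fingers":[-1,-1]}';python3 -m inch '{"xyz":[[0,0,0.0015],[0,0,0]],"yaw":[0,0],"fingers":[-1,-1]}';python3 -m inch '{"xyz":[[0,0,0.001],[0,0,0]],"yaw":[0,0],"fingers":[-1,-1]}'
```

```text
t: 14.05
position: [0.5119, -0.0459, 0.2515]
orientation: [-3.137, -0.171, -0.003]
ft_force: [-5.4, 4.1, 17.2]
gripper_width: 0.0459
t: 14.3
position: [0.5121, -0.0459, 0.2512]
orientation: [3.137, 0.171, 0.005]
ft_force: [-11.1, 5.9, 35.2]
gripper_width: 0.0454
t: 14.55
position: [0.5123, -0.0458, 0.2508]
orientation: [3.137, 0.171, 0.006]
ft_force: [-11.8, 6.2, 40.8]
gripper_width: 0.046
```

```bash
python3 -m inch '{"xyz":[[0,0,-0.0008],[0,0,0],[0,0,0],[0,0,0],[0,0,0],[0,0,0],[0,0,0],[0,0,0],[0,0,0],[0,0,0],[0,0,0]],"yaw":[0,0,0,0,0,0,0,0,0,0,0],"fingers":[-1,-1,-1,-1,-1,-1,-1,-1,-1,-1,-1]}'
python3 - <<'E'
from h import *
plan([.512,-.045,.081],96.2);grab("wrist","w7")
im,d,K,M=grab("side"); cv2.imwrite("pics/s7.png",cv2.resize(im[140:280,180:340],None,fx=4,fy=4,interpolation=cv2.INTER_CUBIC))
E
```

```text
t: 15.92
position: [0.5123, -0.0458, 0.2509]
orientation: [3.137, 0.171, 0.006]
ft_force: [-7.8, 6.4, 29.8]
gripper_width: 0.0453
grasp pt [ 0.5129 -0.0458  0.0839] jaw -83.8 tilt 0.22 yaw rad 0.001 q6 1.28 -> shift after yaw [-0.0008 -0.0009  0.0029]
```

View pics/w7.png

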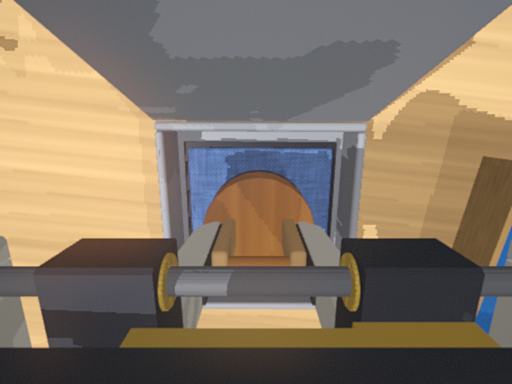

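View pics/s7.png

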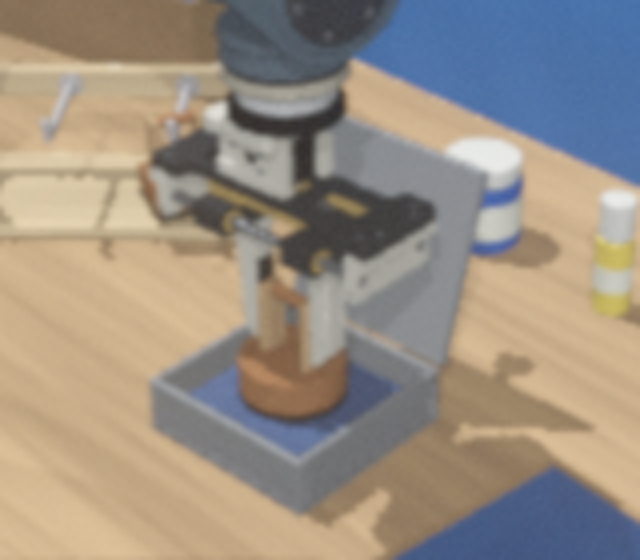

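The wrist and side views show the round stamp standing square in the middle of the pad. I'll check the felt height to confirm the pad is fully down.

```bash
cat >> h.py <<'E'
def padz():
    im,d,K,M=load("wrist"); W=cloud(d,K,M); x,y,z=W[...,0],W[...,1],W[...,2]
    hsv=cv2.cvtColor(im,cv2.COLOR_BGR2HSV)
    m=(hsv[...,0]>100)&(hsv[...,0]<130)&(hsv[...,1]>90)&(abs(z-.032)<.015)&(np.hypot(x-.512,y+.045)<.07)
    P=W[m]; a=np.radians(6); Y=(P[:,0]-.512)*-np.sin(a)+(P[:,1]+.045)*np.cos(a);X=(P[:,0]-.512)*np.cos(a)+(P[:,1]+.045)*np.sin(a)
    print("pad z",len(P),np.median(P[:,2]).round(4),"Y ext",np.percentile(Y,[.3,99.7]).round(4),"X far",np.percentile(X,99.7).round(4))
E
python3 -c "
from h import *
padz()"
```

```text
pad z 6163 0.0283 Y ext [-0.0522  0.0508] X far 0.0504
```

Felt now at 28.3 mm (it was 36), so the pad is fully down and was held for more than a second at about 30 N. I'll lift and check the tray.

```bash
python3 -m inch '{"xyz":[[0,0,-0.006],[0,0,-0.015],[0,0,-0.02],[0,0,-0.02],[0,0,0]],"yaw":[0,0,0,0,0],"fingers":[-1,-1,-1,-1,-1]}'
cat >> h.py <<'E'
def tray(name="top"):
    im,d,K,M=load(name); W=cloud(d,K,M); x,y,z=W[...,0],W[...,1],W[...,2]
    hsv=cv2.cvtColor(im,cv2.COLOR_BGR2HSV)
    m=(hsv[...,0]>100)&(hsv[...,0]<130)&(hsv[...,1]>100)&(z>-.01)&(z<.045)&(np.hypot(x-.507,y+.33)<.2)&(y<-.13)
    nl,lab,st,ce=cv2.connectedComponentsWithStats(m.astype(np.uint8)); i=1+st[1:,4].argmax()
    P=W[lab==i]; re=cv2.minAreaRect((P[:,:2]*1000).astype(np.float32)); print(name,"tray inside",st[i],re,"z",np.percentile(P[:,2],[5,50,95]).round(4))
    m=(abs(z-.04)<.004)&(np.hypot(x-.507,y+.33)<.2)&(y<-.13)
    P=W[m]; re=cv2.minAreaRect((P[:,:2]*1000).astype(np.float32)); print("rim",re)
E
python3 - <<'E'
from h import *
plan([.512,-.045,.14],96)
grab("top","t8"); tray(); grab("side"); tray("side")
E
```

```text
t: 16.65
position: [0.5118, -0.0463, 0.3105]
orientation: [3.136, 0.171, 0.004]
ft_force: [1.4, 0.2, -2.7]
gripper_width: 0.0457
grasp pt [ 0.5122 -0.0465  0.1435] jaw -83.8 tilt 0.17 yaw rad 0.004 q6 1.28 -> shift after yaw [-0.0001 -0.0015  0.0035]
top tray inside [ 328  217   86   60 4520] ((487.55596923828125, -350.05255126953125), (252.08151245117188, 160.63905334472656), 87.92743682861328) z [0.0006 0.0055 0.0173]
rim ((486.76177978515625, -372.85137939453125), (308.9568786621094, 170.4093780517578), 87.8173599243164)
side tray inside [ 273  259  128   93 5519] ((491.8904113769531, -344.82122802734375), (243.12539672851562, 151.1248016357422), 87.82513427734375) z [0.0033 0.0056 0.0272]
rim ((483.8204650878906, -373.25164794921875), (310.89520263671875, 174.42221069335938), 88.2328109741211)
```

View pics/t8.png

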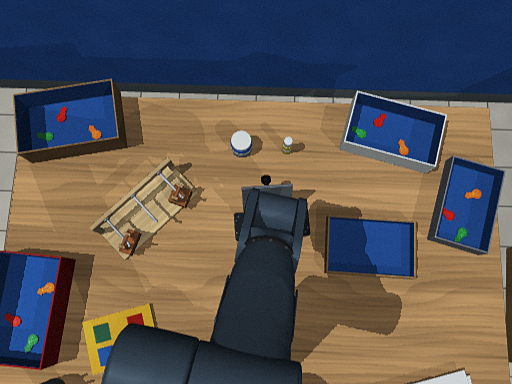

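Top view: the tray has been knocked to about (0.487, -0.350), centred on px (371,247). Setting down the round stamp at tray y = -72 mm.

```bash
python3 - <<'E'
from h import *
plan([.484,-.422,.14],-2.1)
E
python3 -m inch '{"xyz":[[0,0,0],[0,0,0],[0,0,0],[0,0,0],[0,0,0],[0,0,0],[0,0,0],[0,0,0]],"yaw":[-0.178,-0.178,-0.178,-0.178,-0.178,-0.178,-0.178,-0.178],"fingers":[-1,-1,-1,-1,-1,-1,-1,-1]}'
python3 - <<'E'
from h import *
plan([.484,-.422,.14],-2.1)
E
```

```text
grasp pt [ 0.5113 -0.0463  0.1417] jaw -83.8 tilt 0.01 yaw rad -1.425 q6 1.28 -> shift after yaw [-0.3765 -0.0135  0.0017]
t: 17.75
position: [0.5113, -0.0462, 0.3079]
orientation: [-2.256, -2.184, 0.002]
ft_force: [1.0, 0.4, -2.4]
gripper_width: 0.0457
grasp pt [ 0.511  -0.0462  0.1409] jaw -1.8 tilt 0.1 yaw rad 0.005 q6 -0.15 -> shift after yaw [-0.3765 -0.0132  0.0009]
```

```bash
python3 -m inch '{"xyz":[[-0.047,-0.0017,0],[-0.047,-0.0017,0],[-0.047,-0.0017,0],[-0.047,-0.0017,0],[-0.047,-0.0017,0],[-0.047,-0.0017,0],[-0.047,-0.0017,0],[-0.047,-0.0017,0],[0,0,0],[0,0,0]],"yaw":[0,0,0,0,0,0,0,0,0,0],"fingers":[-1,-1,-1,-1,-1,-1,-1,-1,-1,-1]}'
python3 - <<'E'
from h import *
plan([.484,-.422,.14],-2.1)
grab("wrist","w9"); grab("top","t9"); tray(); grab("side");tray("side")
E
```

```text
t: 19.0
position: [0.4834, -0.421, 0.3077]
orientation: [-2.262, -2.177, -0.0]
ft_force: [0.8, 0.2, -2.7]
gripper_width: 0.0462
grasp pt [ 0.4832 -0.4207  0.1407] jaw -2.2 tilt 0.13 yaw rad -0.002 q6 -0.75 -> shift after yaw [-0.0012  0.0009  0.0007]
top tray inside [ 328  217   74   57 3247] ((488.03179931640625, -337.2796325683594), (224.86012268066406, 160.5709228515625), 87.83723449707031) z [0.0003 0.0054 0.0112]
rim ((488.37744140625, -328.109130859375), (219.63861083984375, 170.707763671875), 87.67948150634766)
side tray inside [ 274  259  127   92 4645] ((493.1564636230469, -345.57177734375), (243.7744903564453, 148.22677612304688), 88.10893249511719) z [0.0033 0.0055 0.0246]
rim ((483.14404296875, -372.969970703125), (309.47705078125, 173.1835479736328), 88.10606384277344)
```

View pics/w9.png

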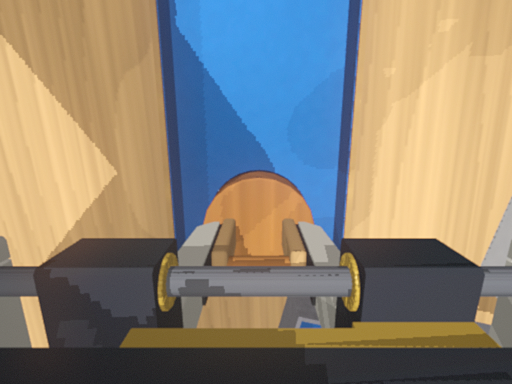

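The stamp (260,220) is centred between the tray's side walls. I'll lower it.

```bash
python3 -m inch '{"xyz":[[-0.001,0.001,0.03],[0,0,0.03],[0,0,0.014],[0,0,0.002],[0,0,0.002],[0,0,0]],"yaw":[0,0,0,0,0,0],"fingers":[-1,-1,-1,-1,-1,-1]}'
```

```text
t: 19.9
position: [0.4848, -0.4226, 0.2318]
orientation: [2.262, 2.178, 0.0]
ft_force: [-0.1, -0.7, -2.9]
gripper_width: 0.0459
```

```bash
python3 -m inch '{"xyz":[[0,0,0.002],[0,0,0.001],[0,0,0]],"yaw":[0,0,0],"fingers":[-1,-1,-1]}';python3 -m inch '{"xyz":[[0,0,0.001],[0,0,0]],"yaw":[0,0],"fingers":[-1,-1]}'
```

```text
t: 20.27
position: [0.4846, -0.4226, 0.2283]
orientation: [2.263, 2.179, -0.0]
ft_force: [-1.2, -0.3, 1.8]
gripper_width: 0.0456
t: 20.52
position: [0.4846, -0.4228, 0.2281]
orientation: [2.263, 2.178, -0.0]
ft_force: [-3.1, 0.7, 9.3]
gripper_width: 0.0462
```

```bash
python3 -m inch '{"xyz":[[0,0,-0.0008],[0,0,0],[0,0,0],[0,0,0],[0,0,-0.03],[0,0,-0.05],[0,0,-0.05],[0,0,0]],"yaw":[0,0,0,0,0,0,0,0],"fingers":[-1,0.35,0.35,0.35,0.35,0.35,0.35,0.35]}'
python3 - <<'E'
from h import *
grab("wrist","w10"); handles(.06,.11,.484,-.422,.06)
plan([.484,-.422,.25],163)
E
```

```text
t: 21.52
position: [0.485, -0.4229, 0.3619]
orientation: [2.258, 2.174, 0.0]
ft_force: [0.1, 0.1, -1.2]
gripper_width: 0.0629
[233, 182, 48, 26, 581] [ 482.7 -422.2] [19.9 44.8] 87.7 [ 0.4816 -0.4209  0.0831]
grasp pt [ 0.485  -0.4229  0.1921] jaw -2.2 tilt 0.17 yaw rad 0.259 q6 -0.75 -> shift after yaw [ 0.0005 -0.0011 -0.0579]
```

View pics/w10.png

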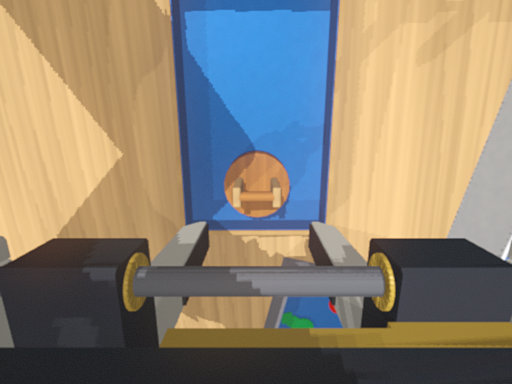

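The round stamp stands upright on the blue floor at (257,185), with its handle top at about 84 mm. Now the square.

```bash
python3 -m inch '{"xyz":[[0,0,-0.05],[0.02,0,-0.045],[0.06,0.005,0],[0.06,0.005,0],[0.06,0.005,0],[0.06,0.005,0],[0.06,0.005,0],[0.06,0.005,0],[0.06,0.005,0],[0.06,0.005,0],[0.06,0.005,0],[0,0,0]],"yaw":[0,0,0,0,0,0,0,0,0,0,0,0],"fingers":[0.3,0.3,0.3,0.3,0.3,0.3,0.3,0.3,0.3,0.3,0.3,0.3]}'
python3 - <<'E'
from h import *
plan([.60,.19,.26],161)
E
```

```text
t: 23.08
position: [0.5507, 0.1387, 0.4507]
orientation: [-2.257, -2.182, 0.003]
ft_force: [-0.6, -1.0, -0.3]
gripper_width: 0.0602
grasp pt [0.5502 0.1387 0.2837] jaw -1.9 tilt 0.17 yaw rad 0.298 q6 0.2 -> shift after yaw [0.0648 0.0304 0.0235]
```

```bash
python3 -m inch '{"xyz":[[0,0,0.02],[0,0,0],[0.055,0.03,0],[0,0,0],[0,0,0]],"yaw":[0.15,0.148,0,0,0],"fingers":[0.3,0.3,0.3,0.3,0.3]}'
python3 - <<'E'
from h import *
plan([.60,.19,.26],161)
grab("wrist","w11"); handles()
plan([.6166,.2229,.12],161)
E
```

```text
t: 23.7
position: [0.597, 0.1765, 0.4314]
orientation: [-2.561, -1.818, 0.004]
ft_force: [-0.4, 0.4, -0.6]
gripper_width: 0.0603
grasp pt [0.5966 0.1763 0.2644] jaw -19.3 tilt 0.14 yaw rad -0.005 q6 0.55 -> shift after yaw [ 0.014  -0.0012  0.0044]
[60, 45, 53, 24, 824] [473.6 360.9] [20.  46.9] 71.8 [0.4747 0.3601 0.1035]
[243, 132, 43, 19, 523] [616.4 222.5] [19.1 45.3] 70.7 [0.6168 0.2226 0.1045]
grasp pt [0.5966 0.1763 0.265 ] jaw -19.3 tilt 0.09 yaw rad -0.005 q6 0.55 -> shift after yaw [0.0508 0.0039 0.1449]
```

View pics/w11.png

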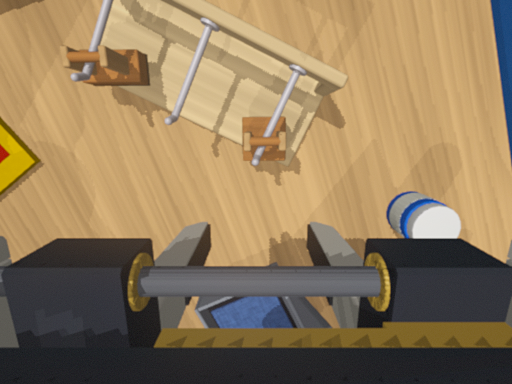

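The square stamp (263,140) is unmoved. Moving over and down onto it.

```bash
python3 -m inch '{"xyz":[[0.0508,0.004,0.04],[0,0,0.05],[0,0,0.05],[0,0,0],[0,0,0]],"yaw":[-0.005,0,0,0,0],"fingers":[0.3,0.3,0.3,0.3,0.3]}'
python3 - <<'E'
from h import *
plan([.6165,.2225,.078],161)
E
```

```text
t: 24.38
position: [0.6174, 0.2219, 0.2966]
orientation: [2.557, 1.824, 0.004]
ft_force: [-0.0, 0.3, 0.4]
gripper_width: 0.0606
grasp pt [0.6178 0.2221 0.1296] jaw -19.0 tilt 0.15 yaw rad 0.0 q6 0.61 -> shift after yaw [-0.0001 -0.0015  0.0516]
```

```bash
python3 -m inch '{"xyz":[[0,-0.001,0.035],[0,0,0.016],[0,0,0],[0,0,0],[0,0,0],[0,0,0],[0,0,0]],"yaw":[0,0,0,0,0,0,0],"fingers":[0.3,0.3,0.3,-1,-1,-1,-1]}';  python3 -m inch '{"xyz":[[0,0,-0.012],[0,0,-0.011],[0,0,0],[-0.02,-0.0097,0],[-0.02,-0.0097,0],[-0.02,-0.0097,0],[-0.021,-0.01,0],[0,0,0]],"yaw":[0,0,0,0,0,0,0,0],"fingers":[-1,-1,-1,-1,-1,-1,-1,-1]}'
python3 - <<'E'
from h import *
grab("wrist","w12"); plan([.512,-.045,.13],96)
E
```

```text
t: 25.25
position: [0.6164, 0.2227, 0.2442]
orientation: [2.556, 1.825, 0.003]
ft_force: [0.9, -0.6, 5.7]
gripper_width: 0.0461
t: 26.25
position: [0.5522, 0.1582, 0.2661]
orientation: [-2.557, -1.824, 0.002]
ft_force: [1.2, -0.4, -0.7]
gripper_width: 0.0458
grasp pt [0.5529 0.1587 0.0992] jaw -19.0 tilt 0.01 yaw rad 1.134 q6 0.53 -> shift after yaw [-0.0619  0.1983 -0.0308]
```

View pics/w12.png

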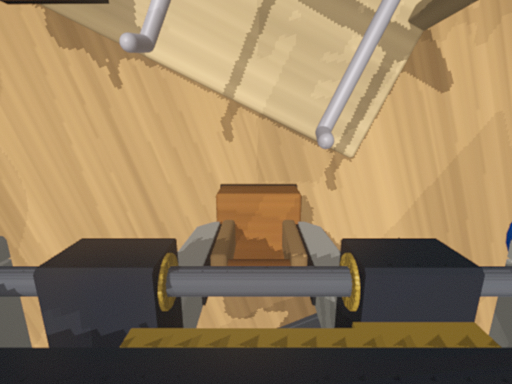

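The square stamp (258,225) is off its hook and square in the grip. Over to the pad.

```bash
python3 -m inch '{"xyz":[[0,0,-0.01],[0,0,-0.01],[0,0,-0.01],[0,0,0],[0,0,0],[0,0,0],[-0.031,0,0],[-0.031,0,0],[0,0.048,0],[0,0.05,0],[0,0.05,0],[0,0.05,0]],"yaw":[0.18,0.18,0.18,0.18,0.18,0.18,0.054,0,0,0,0,0],"fingers":[-1,-1,-1,-1,-1,-1,-1,-1,-1,-1,-1,-1]}'; python3 -m inch '{"xyz":[[0,0,0],[0,0,0]],"yaw":[0,0],"fingers":[-1,-1]}'
python3 - <<'E'
from h import *
plan([.512,-.045,.13],96.2); grab("wrist","w13"); padz()
E
```

```text
t: 27.8
position: [0.5131, -0.0476, 0.2964]
orientation: [3.137, 0.167, 0.002]
ft_force: [0.9, -0.7, -1.8]
gripper_width: 0.046
t: 28.05
position: [0.5126, -0.0458, 0.2961]
orientation: [-3.137, -0.166, -0.0]
ft_force: [-0.8, 0.5, -2.9]
gripper_width: 0.0455
grasp pt [ 0.5126 -0.0458  0.1291] jaw -83.9 tilt 0.01 yaw rad -0.003 q6 1.29 -> shift after yaw [-0.0005 -0.0008 -0.0009]
pad z 5992 0.0358 Y ext [-0.0518  0.0509] X far 0.0502
```

View pics/w13.png

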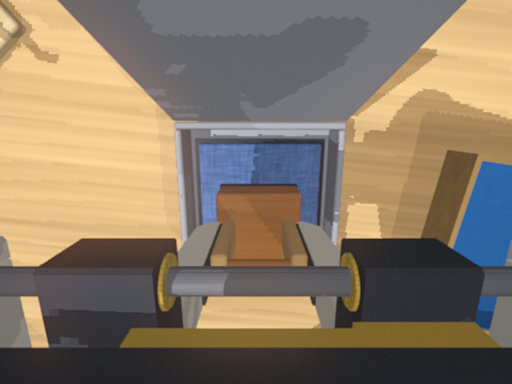

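The square stamp (258,225) is centred and aligned over the pad (200–322). Pressing.

```bash
python3 -m inch '{"xyz":[[0,0,0.018],[0,0,0.018],[0,0,0.004],[0,0,0.003],[0,0,0]],"yaw":[0,0,0,0,0],"fingers":[-1,-1,-1,-1,-1]}'; python3 -m inch '{"xyz":[[0,0,0.003],[0,0,0]],"yaw":[0,0],"fingers":[-1,-1]}'
```

```text
t: 28.72
position: [0.5124, -0.046, 0.2537]
orientation: [3.137, 0.167, 0.001]
ft_force: [-0.0, 0.6, 0.0]
gripper_width: 0.0457
t: 28.98
position: [0.5125, -0.0463, 0.2505]
orientation: [-3.137, -0.166, -0.002]
ft_force: [0.4, 3.4, 3.8]
gripper_width: 0.046
```

```bash
python3 -m inch '{"xyz":[[0,0,0.003],[0,0,0]],"yaw":[0,0],"fingers":[-1,-1]}';python3 -m inch '{"xyz":[[0,0,0.0015],[0,0,0]],"yaw":[0,0],"fingers":[-1,-1]}'
```

```text
t: 29.22
position: [0.5125, -0.0462, 0.2478]
orientation: [-3.137, -0.166, -0.002]
ft_force: [-0.9, 4.4, 8.4]
gripper_width: 0.0459
t: 29.48
position: [0.5126, -0.0462, 0.2475]
orientation: [-3.137, -0.166, -0.003]
ft_force: [-7.0, 6.5, 25.7]
gripper_width: 0.0458
```

```bash
python3 -m inch '{"xyz":[[0,0,0.0003],[0,0,0],[0,0,0],[0,0,0],[0,0,0],[0,0,0],[0,0,0],[0,0,0],[0,0,0],[0,0,0],[0,0,0]],"yaw":[0,0,0,0,0,0,0,0,0,0,0],"fingers":[-1,-1,-1,-1,-1,-1,-1,-1,-1,-1,-1]}'
python3 - <<'E'
from h import *
plan([.512,-.045,.081],96.2);grab("wrist","w14");padz()
E
python3 -m inch '{"xyz":[[0,0,0],[0,0,0],[0,0,-0.006],[0,0,-0.015],[0,0,-0.02],[0,0,-0.02],[0,0,0]],"yaw":[0,0,0,0,0,0,0],"fingers":[-1,-1,-1,-1,-1,-1,-1]}'
python3 - <<'E'
from h import *
grab("wrist","w15");padz();grab("top","t15"); tray()
plan([.487,-.350,.14],-2.1)
E
```

```text
t: 30.85
position: [0.5126, -0.0462, 0.2475]
orientation: [-3.137, -0.166, -0.003]
ft_force: [-7.0, 6.2, 29.7]
gripper_width: 0.0459
grasp pt [ 0.5129 -0.0461  0.0805] jaw -83.9 tilt 0.1 yaw rad -0.002 q6 1.28 -> shift after yaw [-0.0008 -0.0012 -0.0005]
pad z 7492 0.0283 Y ext [-0.0522  0.0508] X far 0.0505
t: 31.78
position: [0.5124, -0.0465, 0.3077]
orientation: [3.136, 0.166, 0.004]
ft_force: [0.2, -0.0, -2.0]
gripper_width: 0.0457
pad z 5625 0.0358 Y ext [-0.0518  0.0508] X far 0.0505
top tray inside [ 328  217   86   60 3958] ((487.35791015625, -350.30194091796875), (250.97238159179688, 160.3906707763672), 87.80169677734375) z [0.0004 0.0057 0.0208]
rim ((486.84808349609375, -372.8123779296875), (309.46466064453125, 170.60064697265625), 87.83045959472656)
grasp pt [ 0.5119 -0.0464  0.139 ] jaw -83.9 tilt 0.03 yaw rad -1.428 q6 1.28 -> shift after yaw [-0.3043 -0.0137 -0.001 ]
```

View pics/w14.png

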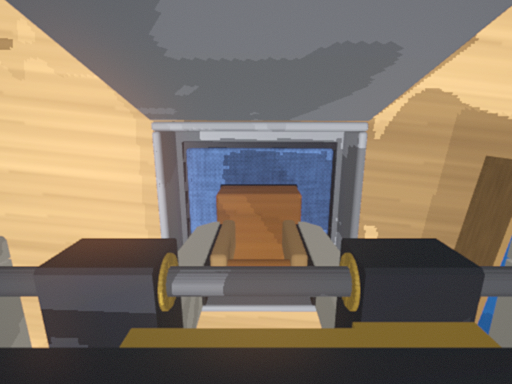

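View pics/w15.png

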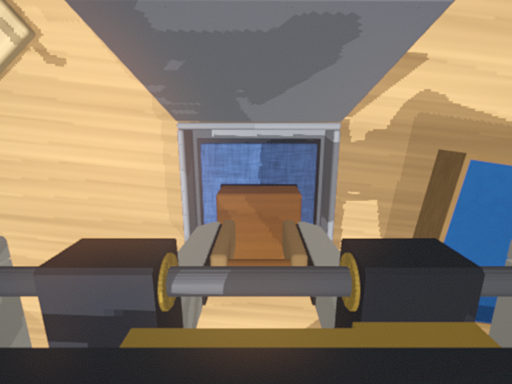

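The square stamp was pressed fully down (felt at 28.3 mm, held over 1 s) and is still in the grip. The tray is unchanged. Setting it at tray y of about +5 mm.

```bash
python3 -m inch '{"xyz":[[0,0,0],[0,0,0],[0,0,0],[0,0,0],[0,0,0],[0,0,0],[0,0,0],[0,0,0]],"yaw":[-0.1785,-0.1785,-0.1785,-0.1785,-0.1785,-0.1785,-0.1785,-0.1785],"fingers":[-1,-1,-1,-1,-1,-1,-1,-1]}';python3 -m inch '{"xyz":[[-0.0498,-0.0023,0],[-0.0498,-0.0023,0],[-0.0498,-0.0023,0],[-0.0498,-0.0023,0],[-0.0498,-0.0023,0],[-0.0498,-0.0023,0],[0,0,0],[0,0,0]],"yaw":[0,0,0,0,0,0,0,0],"fingers":[-1,-1,-1,-1,-1,-1,-1,-1]}'
python3 - <<'E'
from h import *
plan([.487,-.345,.0595],-2.1)
grab("wrist","w16")
E
```

```text
t: 32.88
position: [0.5119, -0.0464, 0.3053]
orientation: [-2.255, -2.186, 0.002]
ft_force: [0.3, 0.7, -1.1]
gripper_width: 0.0458
t: 33.88
position: [0.4871, -0.344, 0.3053]
orientation: [-2.261, -2.178, 0.0]
ft_force: [1.0, -0.6, -1.7]
gripper_width: 0.0459
grasp pt [ 0.4869 -0.3438  0.1383] jaw -2.1 tilt 0.12 yaw rad -0.001 q6 -0.66 -> shift after yaw [-0.0013  0.0003  0.0788]
```

View pics/w16.png

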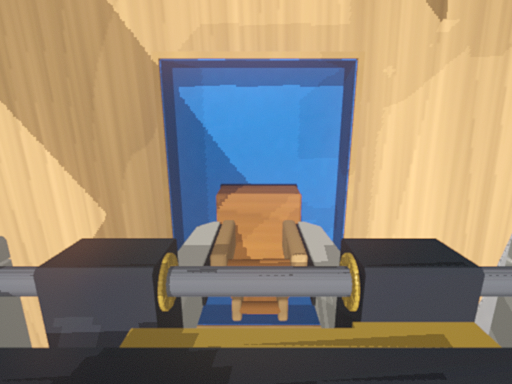

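```bash
python3 -m inch '{"xyz":[[-0.001,0,0.03],[0,0,0.03],[0,0,0.014],[0,0,0.002],[0,0,0.002],[0,0,0.001],[0,0,0]],"yaw":[0,0,0,0,0,0,0],"fingers":[-1,-1,-1,-1,-1,-1,-1]}';python3 -m inch '{"xyz":[[0,0,0.0015],[0,0,0]],"yaw":[0,0],"fingers":[-1,-1]}'
```

```text
t: 34.8
position: [0.4874, -0.3455, 0.2278]
orientation: [2.262, 2.179, 0.0]
ft_force: [-0.2, -0.2, -1.0]
gripper_width: 0.0459
t: 35.05
position: [0.4873, -0.3455, 0.2258]
orientation: [-2.262, -2.18, 0.0]
ft_force: [-0.7, 0.2, -2.3]
gripper_width: 0.0461
```

```bash
python3 -m inch '{"xyz":[[0,0,0.001],[0,0,0]],"yaw":[0,0],"fingers":[-1,-1]}';python3 -m inch '{"xyz":[[0,0,0.0008],[0,0,0]],"yaw":[0,0],"fingers":[-1,-1]}'
```

```text
t: 35.3
position: [0.4873, -0.3454, 0.2248]
orientation: [-2.262, -2.18, 0.0]
ft_force: [0.2, 0.2, -1.9]
gripper_width: 0.0461
t: 35.55
position: [0.4873, -0.3455, 0.2247]
orientation: [2.262, 2.18, -0.0]
ft_force: [-3.2, 1.7, 7.0]
gripper_width: 0.0459
```

Contact. Release and rise, then go on to the oblong.

```bash
python3 -m inch '{"xyz":[[0,0,-0.0005],[0,0,0],[0,0,0],[0,0,0],[0,0,-0.03],[0,0,-0.05],[0,0,-0.05],[0,0,0]],"yaw":[0,0,0,0,0,0,0,0],"fingers":[-1,0.35,0.35,0.35,0.35,0.35,0.35,0.35]}'
python3 - <<'E'
from h import *
grab("wrist","w17"); handles(.06,.11,.487,-.38,.09)
plan([.46,.32,.26],161)
E
```

```text
t: 36.55
position: [0.4878, -0.3458, 0.3584]
orientation: [2.257, 2.175, 0.001]
ft_force: [-0.3, -0.1, -0.8]
gripper_width: 0.0623
[233, 183, 47, 26, 543] [ 485.2 -345.1] [20.2 45.5] 87.3 [ 0.4835 -0.3439  0.0835]
[234, 253, 9, 13, 86] [ 464.3 -413. ] [4.2 8.2] 79.7 [ 0.4642 -0.4124  0.0745]
[271, 253, 9, 13, 98] [ 500.4 -415.5] [10.   5.6] 33.3 [ 0.5017 -0.414   0.0736]
grasp pt [ 0.4878 -0.3458  0.1889] jaw -2.1 tilt 0.17 yaw rad 0.295 q6 -0.66 -> shift after yaw [ 0.6204 -0.2428 -0.0725]
```

View pics/w17.png

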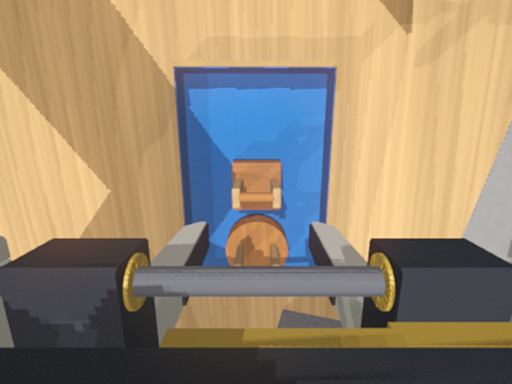

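Square (257,185) and round (257,245) both stand in the tray. On to the oblong.

```bash
python3 -m inch '{"xyz":[[0,0,-0.05],[0.04,0,-0.02],[0.06,-0.0045,0],[0.06,-0.0045,0],[0.06,-0.0045,0],[0.06,-0.0045,0],[0.06,-0.0045,0],[0.06,-0.0045,0],[0.06,-0.0045,0],[0.06,-0.0045,0],[0.06,-0.0045,0],[0.06,-0.0045,0]],"yaw":[0,0,0,0,0,0,0,0,0,0,0,0],"fingers":[0.3,0.3,0.3,0.3,0.3,0.3,0.3,0.3,0.3,0.3,0.3,0.3]}'; python3 -m inch '{"xyz":[[0,0,0],[0,0,0],[0,0,0]],"yaw":[0.15,0.145,0],"fingers":[0.3,0.3,0.3]}';python3 - <<'E'
from h import *
grab("wrist","w18"); handles(); plan([.474,.361,.12],161)
E
```

```text
t: 38.1
position: [0.4655, 0.2978, 0.4229]
orientation: [-2.262, -2.18, 0.004]
ft_force: [1.5, -0.1, 0.2]
gripper_width: 0.0605
t: 38.48
position: [0.4659, 0.2959, 0.423]
orientation: [-2.557, -1.825, 0.004]
ft_force: [-0.4, -0.2, -0.6]
gripper_width: 0.0602
[225, 118, 45, 20, 575] [472.9 361.2] [19.2 45.6] 71.5 [0.4727 0.3617 0.1045]
grasp pt [0.4657 0.2956 0.2563] jaw -18.8 tilt 0.11 yaw rad 0.003 q6 0.81 -> shift after yaw [ 0.0647 -0.0133  0.1362]
```

View pics/w18.png

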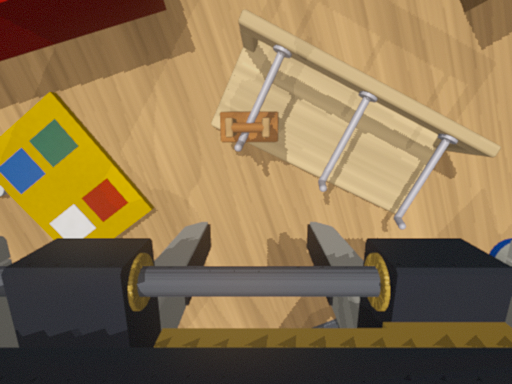

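The oblong (248,127) still hangs on its hook at (0.473, 0.361). Approaching.

```bash
python3 -m inch '{"xyz":[[0.032,-0.007,0.02],[0.032,-0.007,0.03],[0,0,0.04],[0,0,0.036],[0,0,0],[0,0,0]],"yaw":[0,0,0,0,0,0],"fingers":[0.3,0.3,0.3,0.3,0.3,0.3]}'
python3 - <<'E'
from h import *
plan([.4732,.3612,.078],161)
E
```

```text
t: 39.28
position: [0.4741, 0.3609, 0.2998]
orientation: [2.557, 1.825, 0.002]
ft_force: [-0.3, 0.1, 0.3]
gripper_width: 0.0606
grasp pt [0.4742 0.3611 0.1328] jaw -19.0 tilt 0.08 yaw rad 0.001 q6 0.9 -> shift after yaw [-0.0003 -0.0011  0.0548]
```

```bash
python3 -m inch '{"xyz":[[0,-0.001,0.035],[0,0,0.019],[0,0,0],[0,0,0],[0,0,0],[0,0,0],[0,0,0]],"yaw":[0,0,0,0,0,0,0],"fingers":[0.3,0.3,0.3,-1,-1,-1,-1]}';  python3 -m inch '{"xyz":[[0,0,-0.012],[0,0,-0.011],[0,0,0],[-0.02,-0.0097,0],[-0.02,-0.0097,0],[-0.02,-0.0097,0],[-0.021,-0.01,0],[0,0,0]],"yaw":[0,0,0,0,0,0,0,0],"fingers":[-1,-1,-1,-1,-1,-1,-1,-1]}'
python3 - <<'E'
from h import *
grab("wrist","w19"); plan([.512,-.045,.13],96.2)
E
```

```text
t: 40.15
position: [0.473, 0.3614, 0.2455]
orientation: [2.558, 1.824, 0.003]
ft_force: [0.3, -0.9, 5.6]
gripper_width: 0.0457
t: 41.15
position: [0.4087, 0.2968, 0.2674]
orientation: [-2.558, -1.823, 0.002]
ft_force: [0.7, 0.4, -1.9]
gripper_width: 0.0458
grasp pt [0.4095 0.2974 0.1007] jaw -19.0 tilt 0.02 yaw rad 1.13 q6 0.87 -> shift after yaw [ 0.0649  0.3515 -0.0293]
```

View pics/w19.png

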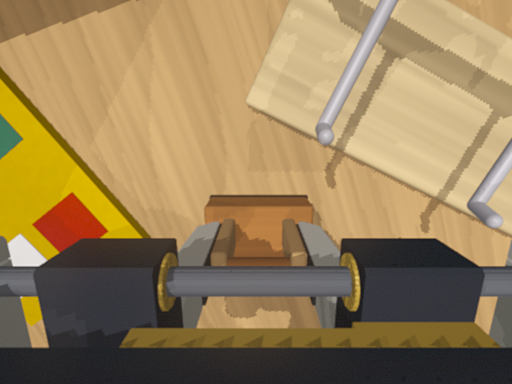

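```bash
python3 -m inch '{"xyz":[[0,0,-0.01],[0,0,-0.01],[0,0,-0.009],[0,0,0],[0,0,0],[0,0,0],[0,0,0],[0,0.05,0],[0,0.05,0],[0,0.05,0]],"yaw":[0.18,0.18,0.18,0.18,0.18,0.18,0.05,0,0,0],"fingers":[-1,-1,-1,-1,-1,-1,-1,-1,-1,-1]}'; python3 -m inch '{"xyz":[[0.016,0.05,0],[0.016,0.05,0],[0.016,0.05,0],[0.017,0.05,0],[0,0,0],[0,0,0]],"yaw":[0,0,0,0,0,0],"fingers":[-1,-1,-1,-1,-1,-1]}'
python3 - <<'E'
from h import *
plan([.512,-.045,.13],96.2); grab("wrist","w20"); padz()
E
```

```text
t: 42.45
position: [0.4265, 0.1473, 0.2967]
orientation: [-3.137, -0.172, -0.002]
ft_force: [0.4, -0.3, -1.9]
gripper_width: 0.0456
t: 43.2
position: [0.5122, -0.0433, 0.2963]
orientation: [-3.137, -0.17, 0.001]
ft_force: [0.7, 0.2, -1.4]
gripper_width: 0.0456
grasp pt [ 0.5122 -0.0432  0.1293] jaw -83.8 tilt 0.03 yaw rad 0.0 q6 1.29 -> shift after yaw [-0.0004  0.0018 -0.0007]
pad z 6371 0.0358 Y ext [-0.0518  0.0508] X far 0.0505
```

View pics/w20.png

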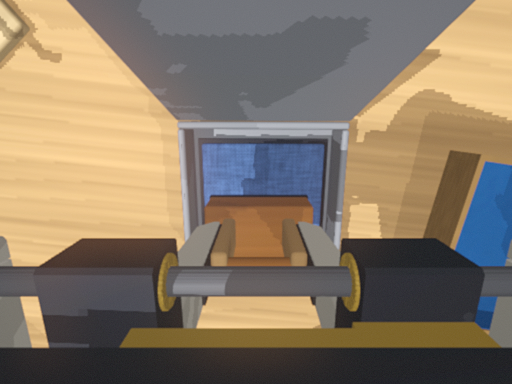

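The oblong stamp (259,225) is over the pad (203–325), aligned. Pressing after a 2 mm correction.

```bash
python3 -m inch '{"xyz":[[0,0.002,0.018],[0,0,0.018],[0,0,0.004],[0,0,0.003],[0,0,0]],"yaw":[0,0,0,0,0],"fingers":[-1,-1,-1,-1,-1]}'; python3 -m inch '{"xyz":[[0,0,0.003],[0,0,0]],"yaw":[0,0],"fingers":[-1,-1]}';python3 -m inch '{"xyz":[[0,0,0.0015],[0,0,0]],"yaw":[0,0],"fingers":[-1,-1]}'
```

```text
t: 43.88
position: [0.5123, -0.0452, 0.2541]
orientation: [3.137, 0.171, 0.001]
ft_force: [-0.1, 1.4, 0.4]
gripper_width: 0.0458
t: 44.12
position: [0.5124, -0.0454, 0.251]
orientation: [-3.137, -0.171, -0.002]
ft_force: [0.2, 4.0, 4.8]
gripper_width: 0.0459
t: 44.38
position: [0.5125, -0.0454, 0.2495]
orientation: [-3.137, -0.171, -0.002]
ft_force: [-0.7, 3.5, 6.9]
gripper_width: 0.0456
```

```bash
python3 -m inch '{"xyz":[[0,0,0.0015],[0,0,0]],"yaw":[0,0],"fingers":[-1,-1]}';python3 -m inch '{"xyz":[[0,0,0.0015],[0,0,0]],"yaw":[0,0],"fingers":[-1,-1]}'
```

```text
t: 44.62
position: [0.5125, -0.0454, 0.2489]
orientation: [-3.137, -0.171, -0.002]
ft_force: [-4.8, 4.1, 19.2]
gripper_width: 0.0458
t: 44.88
position: [0.5128, -0.0454, 0.2486]
orientation: [3.137, 0.17, 0.004]
ft_force: [-8.4, 7.0, 33.1]
gripper_width: 0.0457
```

```bash
python3 -m inch '{"xyz":[[0,0,0],[0,0,0],[0,0,0],[0,0,0],[0,0,0],[0,0,0],[0,0,0],[0,0,0],[0,0,0],[0,0,0],[0,0,0]],"yaw":[0,0,0,0,0,0,0,0,0,0,0],"fingers":[-1,-1,-1,-1,-1,-1,-1,-1,-1,-1,-1]}'
python3 - <<'E'
from h import *
plan([.512,-.045,.081],96.2);grab("wrist","w21");padz()
E
python3 -m inch '{"xyz":[[0,0,0],[0,0,0],[0,0,-0.006],[0,0,-0.015],[0,0,-0.02],[0,0,-0.02],[0,0,0]],"yaw":[0,0,0,0,0,0,0],"fingers":[-1,-1,-1,-1,-1,-1,-1]}'
python3 - <<'E'
from h import *
grab("wrist","w22");padz();grab("top","t22"); tray()
plan([.490,-.272,.14],-2.1)
E
```

```text
t: 46.25
position: [0.5127, -0.0453, 0.2485]
orientation: [-3.137, -0.17, -0.004]
ft_force: [-8.2, 6.1, 33.3]
gripper_width: 0.0459
grasp pt [ 0.5132 -0.0453  0.0816] jaw -83.8 tilt 0.15 yaw rad 0.0 q6 1.28 -> shift after yaw [-0.0011 -0.0004  0.0005]
pad z 7699 0.0283 Y ext [-0.0524  0.0508] X far 0.0504
t: 47.18
position: [0.5124, -0.0457, 0.3083]
orientation: [3.136, 0.171, 0.004]
ft_force: [0.8, 0.5, -2.7]
gripper_width: 0.0456
pad z 6048 0.0358 Y ext [-0.0517  0.0507] X far 0.0505
top tray inside [ 328  217   86   60 3573] ((487.559326171875, -350.52337646484375), (251.6570587158203, 160.36058044433594), 87.7961654663086) z [0.0005 0.0057 0.0223]
rim ((486.8262939453125, -373.1986083984375), (309.2333679199219, 170.3838348388672), 87.82637786865234)
grasp pt [ 0.5118 -0.0456  0.1396] jaw -83.8 tilt 0.03 yaw rad -1.425 q6 1.28 -> shift after yaw [-0.2271 -0.0135 -0.0003]
```

View pics/w21.png

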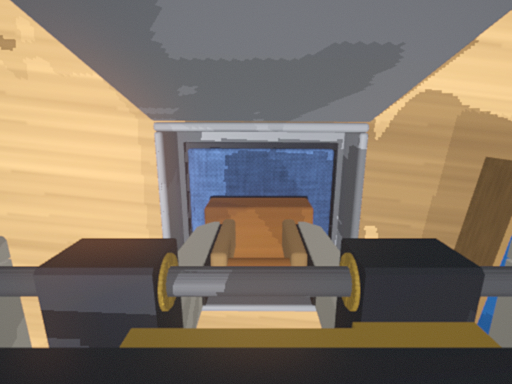

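View pics/t22.png

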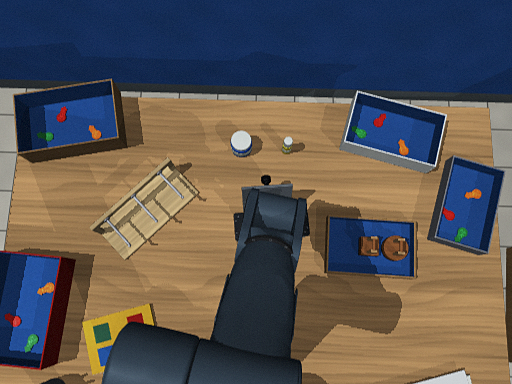

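Oblong inked: the felt was at 28.3 mm for over a second. In the top view the square and round stand in the tray at (370,245) and (396,247). Placing the oblong at tray y of about +73 mm.

```bash
python3 -m inch '{"xyz":[[0,0,0],[0,0,0],[0,0,0],[0,0,0],[0,0,0],[0,0,0],[0,0,0],[0,0,0]],"yaw":[-0.178,-0.178,-0.178,-0.178,-0.178,-0.178,-0.178,-0.178],"fingers":[-1,-1,-1,-1,-1,-1,-1,-1]}';python3 -m inch '{"xyz":[[-0.0464,-0.0027,0],[-0.0464,-0.0027,0],[-0.0464,-0.0027,0],[-0.0464,-0.0027,0],[-0.0464,-0.0027,0],[0,0,0],[0,0,0]],"yaw":[0,0,0,0,0,0,0],"fingers":[-1,-1,-1,-1,-1,-1,-1]}'
python3 - <<'E'
from h import *
plan([.490,-.277,.0585],-2.1)
grab("wrist","w23")
E
```

```text
t: 48.28
position: [0.5119, -0.0456, 0.306]
orientation: [-2.256, -2.184, 0.002]
ft_force: [0.0, 0.0, -1.9]
gripper_width: 0.0456
t: 49.15
position: [0.4896, -0.2764, 0.3061]
orientation: [-2.262, -2.177, 0.001]
ft_force: [-0.6, -0.4, -1.9]
gripper_width: 0.0462
grasp pt [ 0.4894 -0.2762  0.1391] jaw -2.2 tilt 0.12 yaw rad -0.002 q6 -0.56 -> shift after yaw [-0.0009  0.0008  0.0806]
```

View pics/w23.png

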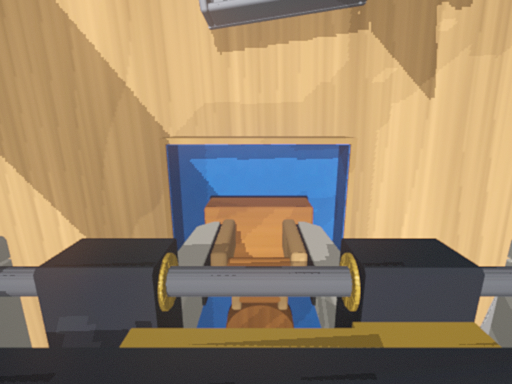

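The oblong (258,225) is inside the tray, clear of the end wall at (258,140) and of the square behind it.

```bash
python3 -m inch '{"xyz":[[0,0,0.03],[0,0,0.03],[0,0,0.015],[0,0,0.002],[0,0,0.002],[0,0,0]],"yaw":[0,0,0,0,0,0],"fingers":[-1,-1,-1,-1,-1,-1]}';python3 -m inch '{"xyz":[[0,0,0.0015],[0,0,0]],"yaw":[0,0],"fingers":[-1,-1]}'
```

```text
t: 49.95
position: [0.4901, -0.2769, 0.2288]
orientation: [2.262, 2.178, 0.0]
ft_force: [-0.2, 0.1, -2.4]
gripper_width: 0.0457
t: 50.2
position: [0.4899, -0.2768, 0.2267]
orientation: [2.263, 2.179, 0.0]
ft_force: [0.4, 0.9, -1.9]
gripper_width: 0.0461
```

```bash
python3 -m inch '{"xyz":[[0,0,0.001],[0,0,0]],"yaw":[0,0],"fingers":[-1,-1]}';python3 -m inch '{"xyz":[[0,0,0.0008],[0,0,0]],"yaw":[0,0],"fingers":[-1,-1]}'
```

```text
t: 50.45
position: [0.4899, -0.2769, 0.2258]
orientation: [2.263, 2.179, 0.0]
ft_force: [-1.1, 0.6, 2.3]
gripper_width: 0.0459
t: 50.7
position: [0.4899, -0.277, 0.2258]
orientation: [2.263, 2.179, -0.0]
ft_force: [-5.4, 0.7, 13.2]
gripper_width: 0.0457
```

```bash
python3 -m inch '{"xyz":[[0,0,-0.001],[0,0,0],[0,0,0],[0,0,0],[0,0,-0.03],[0,0,-0.05],[0,0,-0.05],[0,0,-0.05],[0,0,0]],"yaw":[0,0,0,0,0,0,0,0,0],"fingers":[-1,0.35,0.35,0.35,0.35,0.35,0.35,0.35,0.35]}'
python3 - <<'E'
from h import *
grab("wrist","w24"); handles(.06,.11,.487,-.33,.12)
plan([.6504,-.0322,.25],96)
E
```

```text
t: 51.82
position: [0.4902, -0.277, 0.4094]
orientation: [2.258, 2.174, 0.002]
ft_force: [0.2, 0.2, -0.0]
gripper_width: 0.0628
[236, 174, 42, 21, 451] [ 487.9 -275.9] [18.5 45.8] 87.9 [ 0.4885 -0.2755  0.084 ]
[238, 229, 38, 23, 438] [ 485.1 -344.7] [20.2 45.7] 87.6 [ 0.4859 -0.3421  0.0825]
[239, 297, 36, 11, 295] [ 482.3 -422. ] [15.8 43.5] 87.0 [ 0.4822 -0.4211  0.0844]
grasp pt [ 0.4903 -0.2771  0.2399] jaw -2.2 tilt 0.16 yaw rad 1.428 q6 -0.56 -> shift after yaw [ 0.1849 -0.2268 -0.0101]
```

View pics/w24.png

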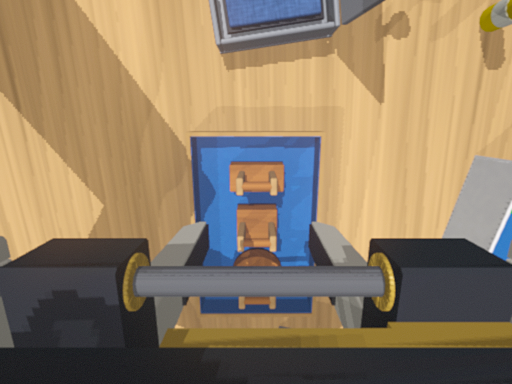

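All three stamps stand in the tray (257,180), (257,228), (257,270). Back to the lid's knob.

```bash
python3 -m inch '{"xyz":[[0,0,-0.01],[0,0,0],[0,0,0],[0,0,0],[0,0,0],[0,0,0],[0,0,0],[0,0,0]],"yaw":[0.1785,0.1785,0.1785,0.1785,0.1785,0.1785,0.1785,0.1785],"fingers":[0,0,0,0,0,0,0,0]}'; python3 -m inch '{"xyz":[[0.037,-0.0454,0],[0.037,-0.0454,0],[0.037,-0.0454,0],[0.037,-0.0454,0],[0.037,-0.0454,0],[0,0,0],[0,0,0]],"yaw":[0,0,0,0,0,0,0],"fingers":[0,0,0,0,0,0,0]}'
python3 - <<'E'
from h import *
plan([.6504,-.0322,.1385],96)
im,d,K,M=grab("wrist","w25")
W=cloud(d,K,M); x,y,z=W[...,0],W[...,1],W[...,2]; g=im.max(2)
m=(np.hypot(x-.65,y+.032)<.04)&(z>.1)&(z<.17)&(g<90); P=W[m]; print(len(P)); 
if len(P): print(np.percentile(P,[2,50,98],axis=0).round(4).tolist())
E
```

```text
t: 52.88
position: [0.4897, -0.2767, 0.4138]
orientation: [-3.136, -0.155, 0.004]
ft_force: [0.2, -0.3, -0.3]
gripper_width: 0.0467
t: 53.75
position: [0.6499, -0.032, 0.4141]
orientation: [-3.137, -0.165, 0.004]
ft_force: [0.3, 0.1, 0.2]
gripper_width: 0.0465
grasp pt [ 0.6495 -0.032   0.2471] jaw -84.0 tilt 0.15 yaw rad 0.0 q6 1.35 -> shift after yaw [0.0012 0.0003 0.1086]
1038
[[0.6171, -0.0574, 0.1344], [0.643, -0.0323, 0.1474], [0.6623, -0.0131, 0.1691]]
```

View pics/w25.png

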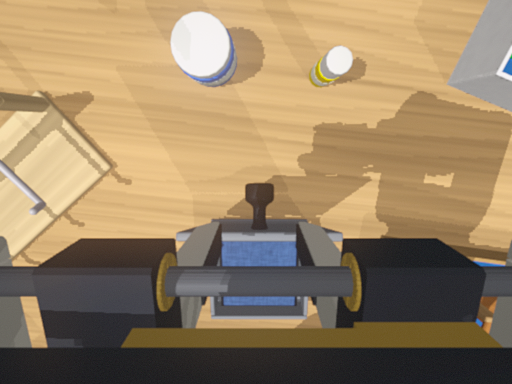

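The knob at (259,195) is centred between the fingers. Descending straight back down the way I left.

```bash
python3 -m inch '{"xyz":[[0.0012,0,0.03],[0,0,0.04],[0,0,0.03],[0,0,0.0085],[0,0,0],[0,0,0],[0,0,0],[0,0,0],[0,0,0]],"yaw":[0,0,0,0,0,0,0,0,0],"fingers":[0,0,0,0,0,-1,-1,-1,-1]}'
python3 - <<'E'
from h import *
plan([.6504,-.0322,.1385],96)
E
```

```text
t: 54.92
position: [0.6516, -0.0319, 0.308]
orientation: [3.136, 0.164, 0.003]
ft_force: [1.4, -3.8, 3.6]
gripper_width: 0.0271
grasp pt [ 0.6519 -0.032   0.141 ] jaw -84.0 tilt 0.12 yaw rad 0.0 q6 1.35 -> shift after yaw [-0.0015 -0.      0.0025]
```

```bash
python3 -m inch '{"xyz":[[-0.0121,0,-0.0079],[-0.013,0,-0.0064],[-0.0136,0,-0.0048],[-0.0142,0,-0.0031],[-0.0144,0,-0.0013],[-0.0144,0,0.0004],[0,0,0]],"yaw":[0,0,0,0,0,0,0],"fingers":[-1,-1,-1,-1,-1,-1,-1]}'
python3 - <<'E'
from h import *
plan([.583-.0107,-.05,.046+.118],96)
E
```

```text
t: 55.8
position: [0.5698, -0.0404, 0.3319]
orientation: [3.136, 0.164, 0.004]
ft_force: [-1.3, -2.9, 10.9]
gripper_width: 0.0263
grasp pt [ 0.5703 -0.0405  0.1649] jaw -84.0 tilt 0.15 yaw rad -0.0 q6 1.31 -> shift after yaw [0.001  0.0096 0.0009]
```

```bash
python3 -m inch '{"xyz":[[-0.0143,0,0.0022],[-0.014,0,0.0039],[-0.0133,0,0.0056],[-0.0126,0,0.0072],[-0.0116,0,0.0086],[0,0,0]],"yaw":[0,0,0,0,0,0],"fingers":[-1,-1,-1,-1,-1,-1]}'
python3 - <<'E'
from h import *
plan([.583-.0765,-.05,.046+.0905],96)
E
```

```text
t: 56.55
position: [0.5037, -0.0474, 0.3028]
orientation: [3.137, 0.165, -0.003]
ft_force: [-5.6, -6.1, 5.4]
gripper_width: 0.0273
grasp pt [ 0.5034 -0.0475  0.1358] jaw -84.0 tilt 0.12 yaw rad 0.0 q6 1.28 -> shift after yaw [ 0.0029  0.0029 -0.0008]
```

```bash
python3 -m inch '{"xyz":[[-0.0104,0,0.01],[-0.0092,0,0.0112],[-0.0065,0,0.0122],[-0.0052,0,0.0131],[0,0,0]],"yaw":[0,0,0,0,0],"fingers":[-1,-1,-1,-1,-1]}'
python3 - <<'E'
from h import *
plan([.472,-.05,.088],96)
E
```

```text
t: 57.18
position: [0.4723, -0.0506, 0.2555]
orientation: [3.137, 0.165, -0.007]
ft_force: [-7.5, -8.5, 1.9]
gripper_width: 0.0269
grasp pt [ 0.4716 -0.0507  0.0885] jaw -84.0 tilt 0.25 yaw rad 0.0 q6 1.26 -> shift after yaw [ 0.0005 -0.0006  0.0005]
```

```bash
python3 -m inch '{"xyz":[[-0.0005,0,0.002],[0,0,0]],"yaw":[0,0],"fingers":[-1,-1]}';python3 -m inch '{"xyz":[[-0.0005,0,0.0015],[0,0,0]],"yaw":[0,0],"fingers":[-1,-1]}';python3 -m inch '{"xyz":[[0,0,0.001],[0,0,0]],"yaw":[0,0],"fingers":[-1,-1]}'
```

```text
t: 57.42
position: [0.4721, -0.0507, 0.2546]
orientation: [3.137, 0.165, -0.006]
ft_force: [-10.9, -7.8, 12.4]
gripper_width: 0.0271
t: 57.68
position: [0.4719, -0.0507, 0.2542]
orientation: [3.137, 0.165, -0.003]
ft_force: [-13.8, -6.8, 29.4]
gripper_width: 0.027
t: 57.92
position: [0.4721, -0.0506, 0.2537]
orientation: [3.137, 0.165, -0.002]
ft_force: [-15.4, -5.1, 35.5]
gripper_width: 0.0266
```

```bash
python3 -m inch '{"xyz":[[0,0,-0.001],[0,0,0],[0,0,0],[0,0,0],[0,0,-0.04],[0,0,-0.05],[0,0,0]],"yaw":[0,0,0,0,0,0,0],"fingers":[-1,0.2,0.2,0.2,0.2,0.2,0.2]}'
cat >> h.py <<'E'
def lid(name):
    im,d,K,M=load(name); W=cloud(d,K,M); x,y,z=W[...,0],W[...,1],W[...,2]
    m=(np.hypot(x-.513,y+.046)<.075)&(z>.042)&(z<.062)&(np.hypot(x-.472,y+.05)>.025); P=W[m]; c=np.array([.513,-.046])
    A=np.c_[P[:,:2]-c,np.ones(len(P))]; s=np.linalg.lstsq(A,P[:,2],rcond=None)[0]
    k=abs(A@s-P[:,2])<.003; s=np.linalg.lstsq(A[k],P[k,2],rcond=None)[0]; print(name,len(P),"slope x,y, z centre",s.round(4))
E
python3 - <<'E'
from h import *
grab("wrist","w26"); lid("wrist"); grab("side","s26"); lid("side"); grab("top","t26"); lid("top")
plan([.472,-.05,.12],96)
E
```

```text
t: 58.8
position: [0.4731, -0.0504, 0.3457]
orientation: [3.136, 0.165, 0.009]
ft_force: [-0.3, -0.4, 0.6]
gripper_width: 0.0557
wrist 16037 slope x,y, z centre [-0.0002  0.0009  0.051 ]
side 1106 slope x,y, z centre [ 0.0014 -0.0002  0.0495]
top 10 slope x,y, z centre [-0.0035 -0.0156  0.0511]
grasp pt [ 0.472  -0.0502  0.1749] jaw -84.0 tilt 0.08 yaw rad 0.0 q6 1.26 -> shift after yaw [ 0.0001 -0.0002  0.0549]
```

View pics/s26.png

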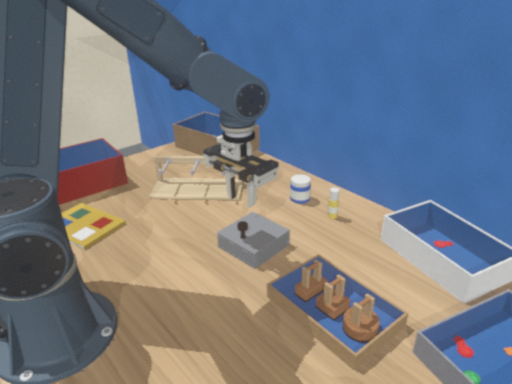

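View pics/w26.png

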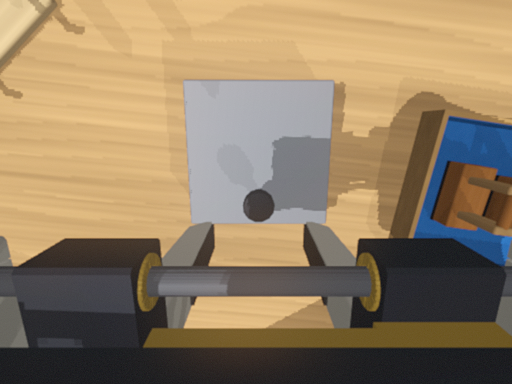

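The lid looks flat (slope about 0, was -0.035) with its top at 50 mm. One gentle press on the knob with shut fingers, to be sure.

```bash
python3 -m inch '{"xyz":[[0,0,0],[0,0,0],[0,0,0],[0,0,0],[0,0,0],[0,0,0.03],[0,0,0.02],[0,0,0.003],[0,0,0]],"yaw":[0,0,0,0,0,0,0,0,0],"fingers":[-1,-1,-1,-1,-1,-1,-1,-1,-1]}';python3 -m inch '{"xyz":[[0,0,0.002],[0,0,0]],"yaw":[0,0],"fingers":[-1,-1]}'
```

```text
t: 60.08
position: [0.4727, -0.0504, 0.2903]
orientation: [3.137, 0.165, 0.001]
ft_force: [0.2, -0.7, 0.8]
gripper_width: 0.0005
t: 60.32
position: [0.4726, -0.0504, 0.2882]
orientation: [3.137, 0.165, 0.001]
ft_force: [-0.1, 0.8, -0.0]
gripper_width: 0.0007
```

```bash
python3 -m inch '{"xyz":[[0,0,0.002],[0,0,0]],"yaw":[0,0],"fingers":[-1,-1]}';python3 -m inch '{"xyz":[[0,0,0.002],[0,0,0]],"yaw":[0,0],"fingers":[-1,-1]}'
```

```text
t: 60.58
position: [0.4725, -0.0504, 0.2858]
orientation: [3.137, 0.165, -0.0]
ft_force: [0.5, -0.3, 0.1]
gripper_width: 0.0005
t: 60.82
position: [0.4725, -0.0504, 0.2837]
orientation: [-3.137, -0.165, 0.0]
ft_force: [-0.1, -0.1, -0.1]
gripper_width: 0.0007
```

```bash
python3 -m inch '{"xyz":[[0,0,0.0015],[0,0,0]],"yaw":[0,0],"fingers":[-1,-1]}'
```

```text
t: 61.08
position: [0.4725, -0.0504, 0.2822]
orientation: [-3.137, -0.164, 0.0]
ft_force: [0.1, 0.3, -0.3]
gripper_width: 0.0008
```

```bash
python3 -m inch '{"xyz":[[0,0,0.0015],[0,0,0]],"yaw":[0,0],"fingers":[-1,-1]}';python3 -m inch '{"xyz":[[0,0,0.0012],[0,0,0]],"yaw":[0,0],"fingers":[-1,-1]}'
```

```text
t: 61.32
position: [0.4725, -0.0504, 0.2807]
orientation: [-3.137, -0.164, 0.0]
ft_force: [0.3, -0.0, -0.7]
gripper_width: 0.0002
t: 61.58
position: [0.4725, -0.0504, 0.2799]
orientation: [3.137, 0.165, 0.0]
ft_force: [-1.7, -0.6, 3.9]
gripper_width: 0.0007
```

```bash
python3 -m inch '{"xyz":[[0,0,0.0012],[0,0,0],[0,0,0]],"yaw":[0,0,0],"fingers":[-1,-1,-1]}'; python3 -m inch '{"xyz":[[0,0,-0.03],[0,0,-0.05],[0,0,-0.05],[0,0.02,-0.05],[0,0,0]],"yaw":[0,0,0,0,0],"fingers":[-1,-1,-1,-1,-1]}'
python3 - <<'E'
from h import *
grab("wrist","w27"); lid("wrist")
E
```

```text
t: 61.95
position: [0.4725, -0.0504, 0.2796]
orientation: [3.137, 0.165, 0.001]
ft_force: [-6.1, 1.8, 20.3]
gripper_width: 0.0006
t: 62.58
position: [0.4749, -0.071, 0.4617]
orientation: [3.135, 0.163, 0.01]
ft_force: [0.1, 0.1, -0.0]
gripper_width: 0.0007
wrist 8107 slope x,y, z centre [-0.0004  0.001   0.051 ]
```

Run:
```python
from h import *
im,d,K,M=grab("side"); cv2.imwrite("pics/s28.png",cv2.resize(im[170:370,210:420],None,fx=3.5,fy=2.9)); lid("side")
grab("top"); tray(); handles(.06,.11,.487,-.35,.13,"top")
```

```text
side 1111 slope x,y, z centre [0.0014 0.0004 0.0496]
top tray inside [ 328  217   86   60 3233] ((487.61920166015625, -350.287353515625), (251.88035583496094, 160.98219299316406), 87.83189392089844) z [0.0004 0.0056 0.026 ]
rim ((486.7246398925781, -373.3602600097656), (309.1372375488281, 170.40249633789062), 87.78287506103516)
[345, 234, 9, 17, 88] [ 491.4 -276.5] [19.2 45.9] 87.7 [ 0.4909 -0.2765  0.0822]
[368, 237, 10, 16, 90] [ 486.5 -345.2] [21.  42.9] 89.9 [ 0.4848 -0.3448  0.0812]
[395, 238, 10, 17, 93] [ 485.8 -422.3] [20.9 45.1] 87.1 [ 0.4848 -0.4211  0.0815]
```

View pics/s28.png

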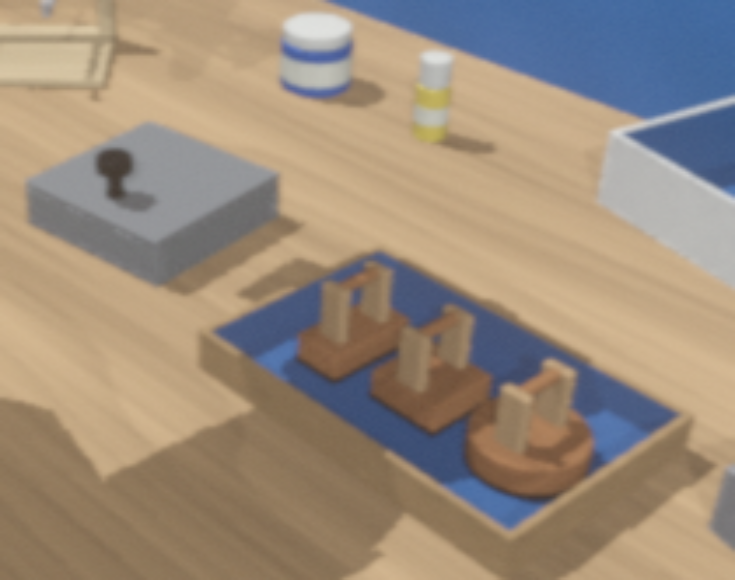

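The side view shows all three stamps upright in the tray, the case shut with no gap, and the jar and glue stick in place. Handing in.

```bash
python3 -c "
from h import *
print(r.finish_job())"
```

```text
the job is handed in; nothing more can be done
None
```

I opened the case, inked the stamps in order (round, square, oblong; all three were there), stood them in the blue-lined lid, and shut the case. I handed the job in at about 63 s, and no verdict was reported.

- **Inking:** each stamp was pressed within about 1–2 mm of the pad's middle and held for more than a second at about 30 N. The felt measured 28.3 mm high against 35.8 mm when up. That is about 7.5 mm of the 8 mm travel, and the force rose sharply at the end, so I took it as fully down.
- **Stamps in the tray:** the tray had been knocked a few centimetres, so I measured it again before placing. All three handle tops read 81–84 mm (85 mm nominal), so the stamps are upright on the floor and apart from each other.
- **Case lid:** it measures flat to within 0.002 of slope with its top at about 50–51 mm, after a final 20 N press on the knob.
- **Bystanders:** I did not go near the jar or the glue stick, and the last picture shows both still standing.

**Disagreements:**
- The wrist and top cameras differed by up to about 4 mm, so I used the wrist camera for the grasps and leaned on it for centring over the pad.
- The round stamp's press briefly reached 41 N at the wrist before I eased it to 30 N. That load went through the stamp and stayed well under the 120 N wrist limit.
- I saw no sign of the grip slackening.

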